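# Show the eyelet damper to the inspection camera

## Task

The raised lid of the seal case is in the way of the inspection camera: first lower it gently until it is fully closed. Then lift the damper with the ring eyelet (not the one with the threaded stud) out of the cradle and hold it still and level in front of the camera, eyelet end towards the lens, damper in line with the camera's view, the eyelet centred on the lens about 80 mm in front of it. Finish while still holding it there; do not touch the camera or its stand and leave the other things where they are.

Things in the scene. Friction and masses are not known exactly. Their poses are not given: they have to be found in the camera images.
- stand: Stand of the inspection camera, fixed to the bench: a dark steel foot 100 x 120 mm and an upright steel post 18 mm thick, 324 mm tall, 85 mm behind the lens. Origin on the bench straight below the lens front. Its x axis is level and points backward, away from the lens: the camera looks level along -x of this frame; z up.
- lens (a point): Centre of the front face of the camera's round black lens (38 mm across), 180 to 260 mm above the bench. Axes as those of the stand: the camera looks along -x. The grey camera box (50 x 50 mm, 100 mm long with its clamp) extends behind it, towards +x.
- case: Open grey seal case, fixed to the bench, 150 (x) x 180 (y) x 60 (z) mm, with seals and shims in its compartments. Origin at the centre of its underside, z up. It stands in front of the camera; its hinge is along its +x rim, the rim nearer the camera.
- lid_hinge (a point): Middle of the lid's hinge axis, at the top of the case's +x rim, 75 mm from the case's centre and 60 mm above the bench; the hinge axis is the case's y axis. The axes of this point turn with the lid.
- lid_edge (a point): Middle of the lid's free edge on its outer face, 150 mm from the hinge axis. The axes of this point turn with the lid.
- lid (a joint): Angle of the lid in rad: 0 closed, about 1.57 upright; it starts 1.1 to 1.45 open. The lid is a plain grey plate 150 mm (away from the hinge) x 180 mm x 10 mm, no knob on it; its underside passes through the hinge axis, its outer face is 10 mm off it. Open, the outer face looks towards the camera. The hinge is stiff (0.22 N m): the lid stays where it is left and must be pushed down all the way, some 2 N at its free edge.
- cradle: Fixed two-lane cradle: a dark steel plate 190 (x) x 200 (y) x 8 mm with V rests in two lanes along x, at y = -48 and y = +48 mm, rests at x = -68 and x = +48 mm (each 12 mm thick in x, 54 mm wide, tops 57 mm above the bench). A damper lying in a lane has its axis 60 mm above the bench. The two dampers may lie in either lane. Origin at the centre of the plate's underside.
- damper: The damper to show: aluminium cylinder 32 mm in diameter, 145 mm long (x = -85 to +60 mm), with a thin steel rod ending in a steel ring eyelet; 236 mm overall, 0.3 to 0.55 kg. Lies along the cradle's x, eyelet towards +x, ring flat with its hole up; its roll does not matter when shown. Origin on its axis at its balance point, about midway between the rests; x along its axis to the eyelet.
- eye (a point): Centre of the ring eyelet (30 mm across, 14 mm thick), 120 mm from the damper's origin along its +x axis.
- tail (a point): End of the lug at the damper's other end, 101 mm from its origin along -x.
- stud_damper: Bystander in the cradle's other lane: the same cylinder, but its rod ends in a nut and a thin threaded stud, no eyelet. Origin and axes as for the damper. Leave in place.
- spanner: Bystander: steel wrench 170 mm long lying on the bench, left of the case. Leave in place.
- collar: Bystander: aluminium ring 64 mm in outer diameter, 16 mm high, on the bench beyond the cradle. Leave in place.
- canister: Bystander: aluminium can 56 mm in diameter, 90 mm tall, standing on the bench to the left of the case. Leave in place.
Not all that is in view belongs to the job. What is shaped like the damper but black or red is not meant.

How it is judged:
By the outcome, as a careful person would: the job done as asked, in the order asked, and still so for the second after the job is handed in, while the arm keeps its last pose, push and grip.
It also fails if it takes over 64 s, if anything falls off the work surface, if the arm or the gripper's body presses on something with over 40 N, if the wrist force passes 120 N, or if a joint passes its speed limit or range.

## Robot

A 6-joint arm with a two-finger parallel gripper is mounted at the origin on the work surface. World frame = base frame: x ahead of the robot, y to its left, z up, the work surface at z = 0. Lengths are in m, angles in rad, forces in N, time in s.
With the tool pointing down it reaches from about 0.35 to 0.775 m from the base axis. Payload 5.5 kg.
Tool frame: the origin (TCP) lies at the very end of the fingers, on their centre line; the grasp point (between the pads) lies 19 mm behind it; x points along the fingers, y is the direction in which the jaws open and shut, and the axes are right-handed (so a half turn about x gives the same grasp; the last joint's range is limited). The gripper opens to 85 mm and grips with 20 to 120 N. Pads are 22 mm wide; open, the fingers measure 114 mm over their backs; the gripper's body (76 mm by 85 mm) begins 54 mm behind the grasp point. The pads swing forward as they close: fully open they stand 13 mm farther back than shut.
Start: joints at [-1.34, 0.313, 0.046, 1.304, 0, 1.431], TCP at [0.208, -0.536, 0.231] pointing down, gripper open.
Joint ranges: [-2.76, 2.76], [-0.86, 1.69], [-1.03, 1.26], [-2.2, 2.34], [-1.47, 1.5], [-3.14, 3.14]. Speed limits (rad/s): [2.57, 2.57, 3.14, 3.14, 3.14, 3.14].

## Interface

Orientations are given as a unit quaternion [w, x, y, z].
In Python, from workcell import env gives the robot as it stands.
- The arm moves only by the tool servo_tool, never from a script. Its argument "increments" is a list of rows, each an object with "offset": the shift along the tool's x, y, z in cm, a list of three; "yaw": the turn about the tool's x in degrees. In form: [{"offset": [x, y, z], "yaw": yaw}, ...]. A call has exactly 8 rows; each row is the pose to reach, as a shift and turn from the pose commanded when the call began, along the tool's axes at that moment; what a row does not reach only later rows make up. A row lasts 1/10 s, in which the tool goes at most 50 mm and 8.59 degrees, less where a joint would pass 70% of its speed; a pose out of reach is approached as far as the arm can. A call with a gripper value outside its range is refused whole. "claw" is the opening, from 0 (shut) to 1 (fully open), set as the call begins (left out, the last holds). The fingers move at their own pace and stop on an object; "force" is the grip in N (left out, the last holds). Time passes only in rows, so rows that repeat a pose let the fingers close, or fill a call up. It gives the time, the measured TCP pose, the force and the opening at its end, in the units of the state.
- env.get_state(): the state, without advancing time (a new reading comes with each control period).
- env.read_camera(name): name is "scene" or "top" or "wrist"; returns (picture, depth): 480x640x3 uint8, red, green, blue; 480x640 float32, m along the optical axis (not along the pixel's ray), 0 where there is no reading.
- env.camera_model(name): a dict with "vertical_fov" (degrees; the focal length in pixels is half the picture's height over the tangent of half this angle, whatever the lens; pixels are square), "cx", "cy" (the principal point, pixels), "world_from_camera" (4x4, takes a point from camera to world coordinates). Camera axes: x right, y up, looking along -z (the intrinsics and any distortion apply to the point x, -y, -z); pixel columns grow to the right and rows downward; lengths in m; the calibration is good to about 2 mm. The wrist camera is an equidistant fisheye: a pixel r from the principal point sees the ray r / f radians off the axis. A picture is of the moment at which its call begins: read the wrist's pose just before it. camera_model takes no time and is no camera call; for the wrist camera it gives the pose at the moment of the call.
- env.hand_in(): hands the job in, once; it reports no verdict.
The state is a dict: "clock": time; "joint_pos": joint angles; "qvel": joint speeds; "tau": joint torques, N m; "tcp_pos": TCP position; "orientation": TCP orientation; "wrist_force": force on the tool from outside, world axes, zero at the start; "ft_torque": the same for the moment, N m; "finger_gap": finger opening in m.
Only numpy, scipy, OpenCV 4.12 (cv2) and the standard library are available. Lean on these libraries where they do the work, as an engineer would, in place of code of your own. Each camera call takes 0.05 s, during which the arm holds its last target.

## Working session

There is one attempt and no reset: what is moved stays moved. The work goes in short steps, Python scripts to look and compute and a tool call to move; the robot and the scene stay as the last step left them, time stands still between calls to the robot, and variables do not carry over. Pictures are saved under pics/ and viewed, and the job is handed in when it is done.

Besides the shell and the picture viewer there is one more tool, called after ">>>" as name(argument=value, ...), one argument or row to a line, values as JSON. servo_tool: Moves the arm, as the interface text tells. Its arguments: {"type":"object","properties":{"increments":{"type":"array","items":{"type":"object","properties":{"offset":{"type":"array","items":{"type":"number"}},"yaw":{"type":"number"}}}},"claw":{"type":"number"},"force":{"type":"number"}},"required":["increments"]}

```bash
mkdir -p pics; ls
cat > h.py <<'E'
import numpy as np, cv2
from workcell import env
def snap(n,tag):
    m=env.camera_model(n); p,d=env.read_camera(n)
    cv2.imwrite(f'pics/{tag}.png',p[:,:,::-1]); np.savez(f'{tag}.npz',p=p,d=d,T=m['world_from_camera'],m=np.array([m['vertical_fov'],m['cx'],m['cy']]))
    return m,p,d
class V:
    def __init__(s,tag):
        z=np.load(f'{tag}.npz'); s.p,s.d,s.T=z['p'],z['d'],z['T']; s.fov,s.cx,s.cy=z['m']; s.f=240/np.tan(np.radians(s.fov/2))
    def ray(s,u,v):
        r=np.array([(u-s.cx)/s.f,-(v-s.cy)/s.f,-1.]); return s.T[:3,3],s.T[:3,:3]@r
    def pt(s,u,v,d=None):
        if d is None: d=s.d[int(round(v)),int(round(u))]
        o,r=s.ray(u,v); return o+r*d
    def plane(s,u,v,z):
        o,r=s.ray(u,v); return o+r*(z-o[2])/r[2]
E
python3 - <<'E'
from h import *
print(env.get_state())
for n in('scene','top','wrist'):
    m,p,d=snap(n,n+'0'); print(n,m)
E
```

```text
pics
{'clock': 0.0, 'joint_pos': array([-1.33961740e+00,  3.13998258e-01,  4.50105726e-02,  1.30358841e+00,
        1.56697977e-05,  1.43118235e+00]), 'qvel': array([-0.00129942, -0.00137699,  0.00012554, -0.00035695, -0.00103648,
       -0.00101903]), 'tau': array([-1.40204978e-03, -4.80628645e+01,  2.98532063e+01,  1.93947583e-02,
       -1.36383374e-04, -1.53459666e-05]), 'tcp_pos': array([ 0.20822851, -0.53544642,  0.230423  ]), 'orientation': array([-0.12971649, -0.69496573, -0.13097416,  0.69501226]), 'wrist_force': array([ 0.04074044,  0.09353455, -0.32056423]), 'ft_torque': array([ 0.01644571, -0.03324251, -0.00907052]), 'finger_gap': 0.08515359188339254}
scene {'vertical_fov': 48.85804476387978, 'cx': 314.8914796287098, 'cy': 244.7209630397049, 'world_from_camera': array([[ 0.58569024, -0.54491323,  0.60003044,  1.27802021],
       [ 0.81052965,  0.39643316, -0.43114085, -0.51562291],
       [-0.00293761,  0.73885744,  0.67385536,  0.99507962],
       [ 0.        ,  0.        ,  0.        ,  1.        ]])}
top {'vertical_fov': 43.677328961924395, 'cx': 325.0358181654196, 'cy': 238.69955091351895, 'world_from_camera': array([[ 0.10949558,  0.97131017, -0.21110964,  0.18205572],
       [-0.99397042,  0.10823284, -0.01756297, -0.00308775],
       [ 0.0057899 ,  0.2117598 ,  0.97730459,  1.74535148],
       [ 0.        ,  0.        ,  0.        ,  1.        ]])}
wrist {'vertical_fov': 65.70646984690485, 'cx': 310.74583922557514, 'cy': 237.80027150064237, 'world_from_camera': array([[ 0.36231834,  0.88236782,  0.30025397,  0.28578381],
       [-0.93205306,  0.34355208,  0.11510461, -0.50472314],
       [-0.00158827, -0.32155714,  0.94688884,  0.37370186],
       [ 0.        ,  0.        ,  0.        ,  1.        ]])}
```

View pics/scene0.png

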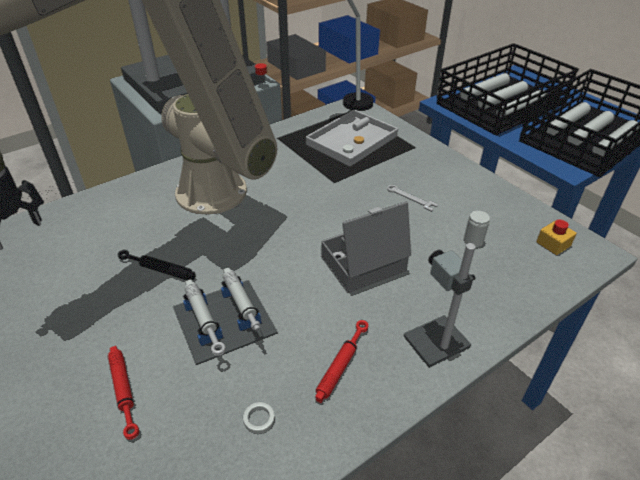

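View pics/top0.png

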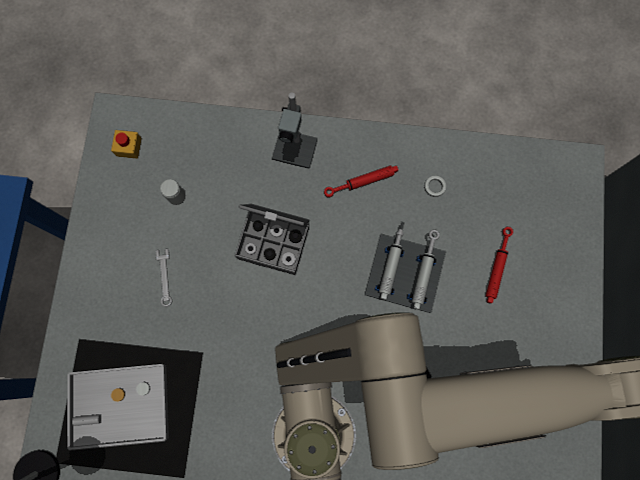

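View pics/wrist0.png

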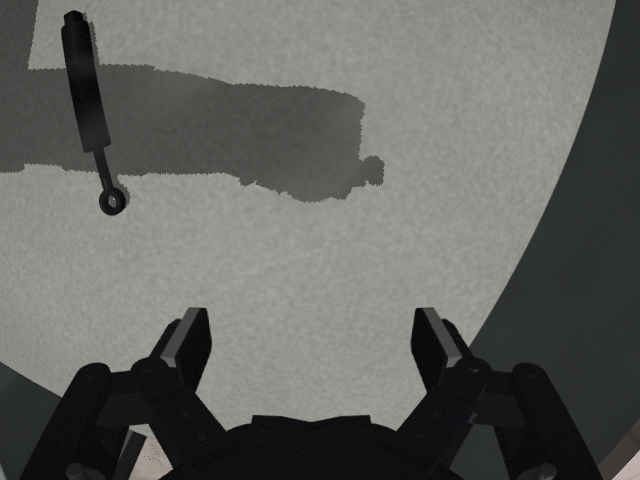

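The ring damper is in the right-hand lane (top view, eyelet at (433,235)). I'll zoom in and measure.

Run:
```python
from h import *
a=cv2.imread('pics/top0.png'); s=cv2.imread('pics/scene0.png')
cv2.imwrite('pics/topc.png',cv2.resize(a[80:320,220:460],None,fx=2.5,fy=2.5,interpolation=cv2.INTER_CUBIC))
cv2.imwrite('pics/scc.png',cv2.resize(s[190:375,165:485],None,fx=2.5,fy=2.5,interpolation=cv2.INTER_CUBIC))
```

```text
(no output)
```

View pics/topc.png

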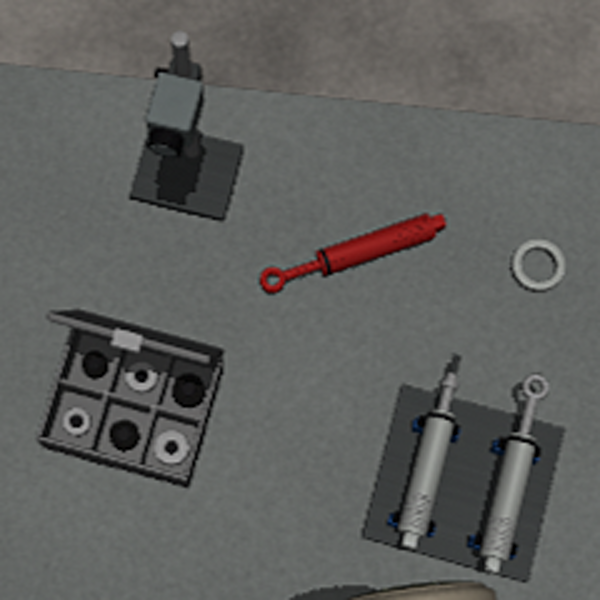

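View pics/scc.png

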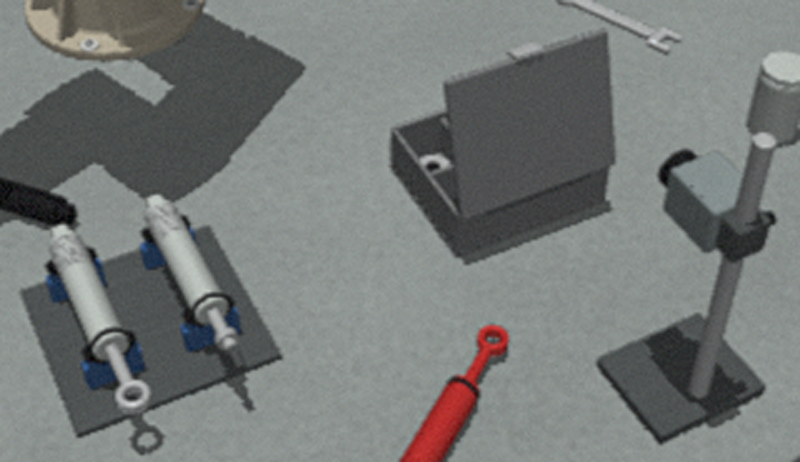

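Run:
```python
from h import *
def cloud(v):
    vv,uu=np.mgrid[0:480,0:640]; r=np.stack([(uu-v.cx)/v.f,-(vv-v.cy)/v.f,-np.ones_like(uu,float)],-1)
    return v.T[:3,3]+ (r@v.T[:3,:3].T)*v.d[...,None]
t=V('top0'); s=V('scene0'); ct=cloud(t); cs=cloud(s)
print('eye',t.plane(434,234,.06),'tail',t.plane(416.8,306,.06))
def rng(c,u0,u1,v0,v1,z0,z1,tag):
    q=c[v0:v1,u0:u1].reshape(-1,3); q=q[(q[:,2]>z0)&(q[:,2]<z1)]
    if len(q)<5: print(tag,len(q)); return q
    R=cv2.minAreaRect((q[:,:2]*1000).astype(np.float32)); print(tag,len(q),'mean',q.mean(0).round(4),'rect',np.round(R[0],1),np.round(R[1],1),round(R[2],2)); return q
z=ct[80:180,260:330,2]; print(np.histogram(z,bins=np.arange(0,.4,.02)))
q=rng(ct,260,330,90,180,.16,.33,'cam top')
q=rng(cs,420,490,200,300,.16,.35,'cam scene')
q=rng(ct,225,320,195,285,.05,.07,'case rim top'); 
q=rng(ct,225,320,195,285,.09,.3,'lid top')
print(q[:,2].max())
q=rng(cs,330,420,195,290,.08,.3,'lid scene')
A=q.mean(0); u,sv,vt=np.linalg.svd(q-A); print('lid plane n',vt[2], sv/np.sqrt(len(q)), 'zmax',np.percentile(q[:,2],99.5),'tilt',np.degrees(np.arccos(abs(vt[2,2]))),'yaw',np.degrees(np.arctan2(vt[2,1],vt[2,0])))
q=rng(ct,410,445,240,310,.055,.09,'damper'); 
q=rng(ct,365,450,230,315,.004,.012,'plate')
q=rng(ct,265,325,125,175,.003,.02,'foot')
```

```text
eye [ 0.59475954 -0.28399445  0.06      ] tail [ 0.38211903 -0.25062113  0.06      ]
(array([2555,  111,   11,    5,    0,    0,    0,    0,    0,    1,   37,
        139,  497,   26,   21,   24,   37,    0,    0]), array([0.  , 0.02, 0.04, 0.06, 0.08, 0.1 , 0.12, 0.14, 0.16, 0.18, 0.2 ,
       0.22, 0.24, 0.26, 0.28, 0.3 , 0.32, 0.34, 0.36, 0.38]))
cam top 781 mean [0.8154 0.1514 0.2511] rect [817.2 152.7] [ 55.4 103.7] 89.57
cam scene 1634 mean [0.8323 0.1425 0.2451] rect [817.6 152.8] [106.6  58.4] 0.63
case rim top 528 mean [0.5101 0.1811 0.0571] rect [533.  178.9] [181.8 159.4] 80.71
lid top 498 mean [0.5728 0.1697 0.1815] rect [578.4 170.7] [179.5  52.2] 80.62
0.21691667709365436
lid scene 3349 mean [0.5842 0.1672 0.1473] rect [579.8 171.3] [182.2  58.9] 80.14
lid plane n [ 0.93905453 -0.15852927  0.30503289] [0.05218079 0.03971257 0.0023992 ] zmax 0.2096997172778837 tilt 72.23985726762649 yaw -9.58220910111432
damper 698 mean [ 0.465  -0.2618  0.0717] rect [ 475.8 -264.4] [ 45.6 203.6] 80.98
plate 2430 mean [ 0.4831 -0.2184  0.0078] rect [ 487. -224.] [252.8 251.4] 5.56
foot 1406 mean [0.8194 0.1491 0.0109] rect [826.4 152.7] [161.2 182.8] 6.44
```

Run:
```python
from h import *
a=cv2.imread('pics/top0.png'); s=cv2.imread('pics/scene0.png')
cv2.imwrite('pics/topc2.png',cv2.resize(a[85:175,255:335],None,fx=6,fy=6,interpolation=cv2.INTER_CUBIC))
cv2.imwrite('pics/scc2.png',cv2.resize(s[200:300,415:495],None,fx=6,fy=6,interpolation=cv2.INTER_CUBIC))
cv2.imwrite('pics/topc3.png',cv2.resize(a[215:320,360:450],None,fx=5.5,fy=5.5,interpolation=cv2.INTER_CUBIC))
```

```text
(no output)
```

View pics/topc2.png

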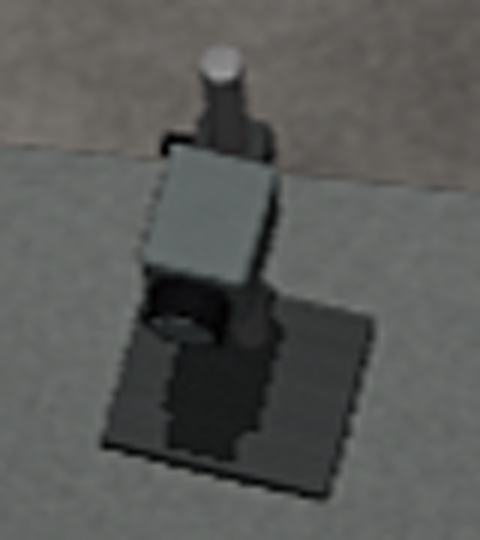

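View pics/scc2.png

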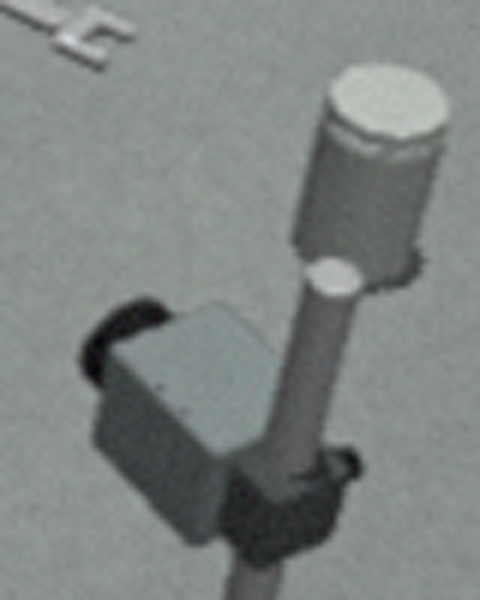

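View pics/topc3.png

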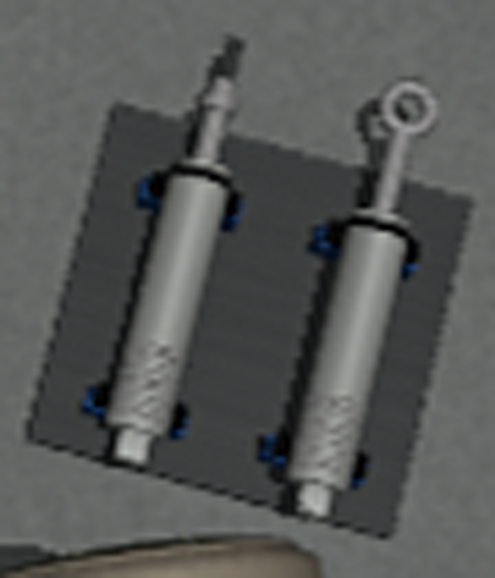

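Run:
```python
from h import *
t=V('top0'); s=V('scene0')
T=lambda u,v,z: t.plane(255+u/6-.4,85+v/6-.4,z)
S=lambda u,v,z: s.plane(415+u/6-.4,200+v/6-.4,z)
D=lambda u,v,z: t.plane(360+u/5.5-.4,215+v/5.5-.4,z)
ang=lambda a,b: np.degrees(np.arctan2(b[1]-a[1],b[0]-a[0]))
c=[T(100,444,.0),T(328,498,.0),T(375,318,.0)]; print('foot',c,ang(c[1],c[0])-90,ang(c[1],c[2]), np.linalg.norm(c[0]-c[1]),np.linalg.norm(c[2]-c[1]))
print('post top', T(222,65,.324),S(333,277,.324))
def tri(p,q):
    (o1,r1),(o2,r2)=p,q; A=np.stack([r1,-r2],1); x=np.linalg.lstsq(A,o2-o1,rcond=None)[0]; a=o1+r1*x[0]; b=o2+r2*x[1]; return (a+b)/2,np.linalg.norm(a-b)
rt=lambda u,v:t.ray(255+u/6-.4,85+v/6-.4)
rs=lambda u,v:s.ray(415+u/6-.4,200+v/6-.4)
pr=[tri(rt(140,268),rs(110,350)),tri(rt(245,285),rs(212,452)),tri(rt(275,178),rs(280,430)),tri(rt(172,150),rs(215,303))]
# top-view corners: front-left, front-right, back-right, back-left
for p in pr: print('boxcorner',p)
for z in(.24,.25,.255): 
    b=[T(140,268,z),T(245,285,z),T(275,178,z),T(172,150,z)]; print(z,np.mean(b,0),ang(b[1],b[0])-90,ang(b[1],b[2]),ang(b[0],b[3]),[np.linalg.norm(b[i]-b[i-1]).round(4) for i in range(4)])
print('boxtop depth', [t.pt(255+u/6,85+v/6) .round(4) for u,v in((200,200),(180,240),(240,220),(230,250))],[s.pt(415+u/6,200+v/6).round(4) for u,v in((180,350),(215,400),(200,330))])
e=D(409,107,.067); c1=D(380,222,.07);c2=D(320,480,.07); tl=D(313,495,.068)
print('eye',e,'cyl',c1,c2,'tail',tl,ang(c2,c1),ang(tl,e),np.linalg.norm(e-tl))
p=[D(113,103,.008),D(473,201,.008),D(392,538,.008),D(27,437,.008)]
print('plate',np.mean(p,0),ang(p[1],p[0])-90,ang(p[2],p[3])-90,ang(p[3],p[0]),ang(p[2],p[1]))
# damper from depth
vv,uu=np.mgrid[238:306,405:445]; P=np.array([t.pt(u,v) for u,v in zip(uu.ravel(),vv.ravel())]); P=P[(P[:,2]>.064)&(P[:,2]<.09)]
m=P.mean(0);w=np.linalg.svd((P-m)[:,:2],full_matrices=False)[2][0]; w*=np.sign(w[0]); print('dam',m,np.degrees(np.arctan2(w[1],w[0])), P[:,2].max())
```

```text
foot [array([0.79084597, 0.21985029, 0.        ]), array([0.77502715, 0.10061876, 0.        ]), array([0.87459742, 0.08774659, 0.        ])] -7.557473502674156 -7.366187699782798 0.12027632325841911 0.10039885866437798
post top [0.85267436 0.14863556 0.324     ] [0.85433649 0.14778554 0.324     ]
boxcorner (array([0.78216757, 0.16794265, 0.23119797]), np.float64(0.037372556946201445))
boxcorner (array([0.81140742, 0.14810526, 0.20641685]), np.float64(0.02678149198031495))
boxcorner (array([0.84447383, 0.13574484, 0.2517163 ]), np.float64(0.024501706917524676))
boxcorner (array([0.81985351, 0.15938369, 0.28481178]), np.float64(0.025756844847418473))
0.24 [0.81727805 0.15473745 0.24      ] -3.34332125101011 -7.898339117356411 -7.081427847638407 [np.float64(0.0581), np.float64(0.0476), np.float64(0.0527), np.float64(0.0483)]
0.25 [0.81305829 0.15368902 0.25      ] -3.3433212510098826 -7.898339117356397 -7.081427847638352 [np.float64(0.0577), np.float64(0.0473), np.float64(0.0524), np.float64(0.048)]
0.255 [0.81094841 0.1531648  0.255     ] -3.343321251009911 -7.8983391173563975 -7.081427847638359 [np.float64(0.0575), np.float64(0.0471), np.float64(0.0522), np.float64(0.0478)]
boxtop depth [array([0.8213, 0.1573, 0.2495]), array([0.8017, 0.1638, 0.249 ]), array([0.8141, 0.1385, 0.2489]), array([0.7981, 0.1408, 0.2523])] [array([0.8029, 0.1517, 0.2492]), array([0.8255, 0.1452, 0.2472]), array([0.7988, 0.1661, 0.2473])]
eye [ 0.59287332 -0.28273513  0.067     ] cyl [ 0.52953206 -0.27163627  0.07      ] [ 0.39275453 -0.25099657  0.07      ] tail [ 0.38498793 -0.24833281  0.068     ] -8.58117890909548 -9.396542870473487 0.2107151068679496
plate [ 0.48290119 -0.21697914  0.008     ] -9.310239731719491 -9.240931515913175 -8.86060062609886 -9.294406990831002
dam [ 0.46677321 -0.26234166  0.07300831] -9.108832159746598 0.08721106031293879
```

Run:
```python
from h import *
t=V('top0'); s=V('scene0')
def tri(p,q):
    (o1,r1),(o2,r2)=p,q; A=np.stack([r1,-r2],1); x=np.linalg.lstsq(A,o2-o1,rcond=None)[0]; a=o1+r1*x[0]; b=o2+r2*x[1]; return ((a+b)/2).round(4),np.linalg.norm(a-b).round(4)
rt=lambda u,v:t.ray(255+u/6-.4,85+v/6-.4)
rs=lambda u,v:s.ray(415+u/6-.4,200+v/6-.4)
for a,b in(((140,268),(215,303)),((245,285),(110,350)),((275,178),(212,452)),((222,65),(333,277))): print(tri(rt(*a),rs(*b)))
# box top plane depth
for v,x0,x1 in((t,262,330),(s,430,462)):
    P=np.array([v.pt(u,w) for w in (range(111,131) if v is t else range(252,272)) for u in range(x0,x1)])
    k=(P[:,2]>.235)&(P[:,2]<.26)&(P[:,0]>.78)&(P[:,0]<.84); print(np.median(P[k,2]),k.sum())
# lid: edge & hinge from scene plane fit inliers
P=np.array([s.pt(u,w) for w in range(195,292) for u in range(330,415)])
n=np.array([.939,-.1585,.305])
k=(P[:,2]>.08)&(P[:,2]<.195)&(P[:,0]>.5);Q=P[k]
for i in range(4):
    m=np.median(Q,0) if i==0 else Q.mean(0); w=np.linalg.svd(Q-m,full_matrices=False)[2][2]; w*=np.sign(w[2]); r=(Q-m)@w; Q=Q[abs(r)<max(2*np.std(r),.001)]
print('n',w,'m',m,'theta',np.arccos(w[2]),'yaw',np.degrees(np.arctan2(w[1],w[0])),len(Q))
y=np.array([-w[1],w[0],0]);y/=np.linalg.norm(y); print('lat range',np.percentile(Q@y,[1,99]))
th=np.arccos(w[2]); X=np.array([w[0],w[1],0])/np.hypot(w[0],w[1])
d=w@m; yc=np.mean(np.percentile(Q@y,[1,99]))
# plane w.p=d ; hinge h=(hx X + yc y + .06z); outer face at offset .01
hx=(d-.01-w[2]*.06)/(w@X); H=hx*X+yc*y+np.array([0,0,.06]); L=np.array([0,0,1])*np.sin(th)-X*np.cos(th); print('hinge',H,'edge outer',H+.15*L+.01*w,'case centre',H-.075*X)
```

```text
(array([0.7895, 0.1819, 0.2452]), np.float64(0.0011))
(array([0.786 , 0.1343, 0.2468]), np.float64(0.0008))
(array([0.8391, 0.1276, 0.245 ]), np.float64(0.0018))
(array([0.8534, 0.1489, 0.3227]), np.float64(0.0003))
0.2497656881160013 359
0.2489433920257792 461
n [ 0.94172191 -0.15617657  0.29794079] m [0.58726094 0.16772431 0.1387716 ] theta 1.2682615768420895 yaw -9.416315013947372 2524
lat range [0.17519707 0.3510496 ]
hinge [0.60143926 0.1669736  0.06      ] edge outer [0.56676754 0.17272361 0.20616706] case centre [0.52744984 0.17924412 0.06      ]
```

```bash
cat >> h.py <<'E'
from scipy.spatial.transform import Rotation as Ro
def pose():
    s=env.get_state(); q=s['orientation']; return s, np.array(s['tcp_pos']), Ro.from_quat([q[1],q[2],q[3],q[0]])
def to(p,ydeg=None,yawsym=True):
    """offset cm & yaw deg from present pose to world TCP p, tool y heading ydeg (mod 180)"""
    s,t,R=pose(); o=R.inv().apply(np.array(p)-t)*100
    r=None
    if ydeg is not None:
        y=R.apply([0,1,0]); h=np.degrees(np.arctan2(y[1],y[0])); d=(ydeg-h+90)%180-90; r=-d  # tool x down
    return o.round(2),None if r is None else round(r,2)
E
python3 - <<'E'
from h import *
s,t,R=pose(); print(R.as_matrix().round(4)); 
X=np.array([np.cos(np.radians(-9.4)),np.sin(np.radians(-9.4))]);print(X)
for p,y in(((.62,-.05,.28),80.6),((.64,.165,.2),80.6),((.465,-.262,.041),80.8)): print(p,to(p,y))
E
```

```text
[[-3.000e-04  3.623e-01 -9.321e-01]
 [ 1.400e-03 -9.321e-01 -3.623e-01]
 [-1.000e+00 -1.400e-03 -2.000e-04]]
[ 0.98657216 -0.16332596]
(0.62, -0.05, 0.28) (array([ -4.89, -30.34, -55.97]), np.float64(30.64))
(0.64, 0.165, 0.2) (array([  3.14, -49.65, -65.62]), np.float64(30.64))
(0.465, -0.262, 0.041) (array([ 18.99, -16.17, -33.84]), np.float64(30.44))
```

>>> servo_tool(
  increments=[
    {"offset": [-2,-1,-2],"yaw": -5},
    {"offset": [-4,-3,-6],"yaw": -12},
    {"offset": [-6,-6,-11],"yaw": -20},
    {"offset": [-8,-8.5,-15.5],"yaw": -28},
    {"offset": [-9,-11,-20],"yaw": -36},
    {"offset": [-9,-13.5,-24.5],"yaw": -44},
    {"offset": [-9,-15.5,-28],"yaw": -52},
    {"offset": [-9,-16.7,-30.3],"yaw": -60},
  ],
  claw=0,
)

```text
clock: 0.95
tcp_pos: [0.4315, -0.268, 0.3216]
orientation: [0.463, 0.535, 0.462, -0.535]
wrist_force: [-0.7, -1.4, -0.3]
finger_gap: 0.0001
```

Run:
```python
from h import *
s,t,R=pose(); print(t,R.as_matrix().round(3),s['joint_pos'].round(3),s['finger_gap'],s['wrist_force'])
print(to((.62,-.03,.30),80.6))
```

```text
[ 0.43152159 -0.26802185  0.32164728] [[ 0.001  0.989 -0.145]
 [-0.    -0.145 -0.989]
 [-1.     0.001 -0.   ]] [-0.714  0.172  0.081  1.48   0.     1.002] 7.982168459731773e-05 [-0.70781935 -1.42631828 -0.34176661]
(array([  2.18,  15.2 , -26.28]), np.float64(-88.93))
```

>>> servo_tool(
  increments=[
    {"offset": [0.2,1,-2],"yaw": -8},
    {"offset": [0.5,3,-5],"yaw": -16},
    {"offset": [0.8,5.5,-9],"yaw": -24},
    {"offset": [1.2,8,-13],"yaw": -32},
    {"offset": [1.5,10.5,-17.5],"yaw": -40},
    {"offset": [1.8,12.8,-22],"yaw": -48},
    {"offset": [2,14.5,-25],"yaw": -56},
    {"offset": [2.2,15.2,-26.3],"yaw": -64},
  ],
)

```text
clock: 1.75
tcp_pos: [0.6219, -0.0304, 0.298]
orientation: [0.675, 0.208, 0.676, -0.208]
wrist_force: [0.5, 0.2, 0.1]
finger_gap: 0.0002
```

Run:
```python
from h import *
s,t,R=pose(); print(t,R.as_matrix().round(3),s['joint_pos'].round(3))
H=np.array([.6014,.1670,.06]);X=np.array([.98657,-.16333,0])
p=H+.025*X; p[2]=.22; print(p,to(p,80.6))
m,p_,d=snap('scene','scene1'); snap('top','top1')
```

```text
[ 0.62193018 -0.030397    0.29803341] [[-0.001  0.562  0.827]
 [ 0.001  0.827 -0.562]
 [-1.     0.    -0.001]] [-1.780e-01  4.080e-01  3.450e-01  1.509e+00  1.000e-03  4.190e-01]
[0.62606425 0.16291675 0.22      ] (array([  7.82,  16.22, -10.52]), np.float64(-24.81))
```

View pics/scene1.png

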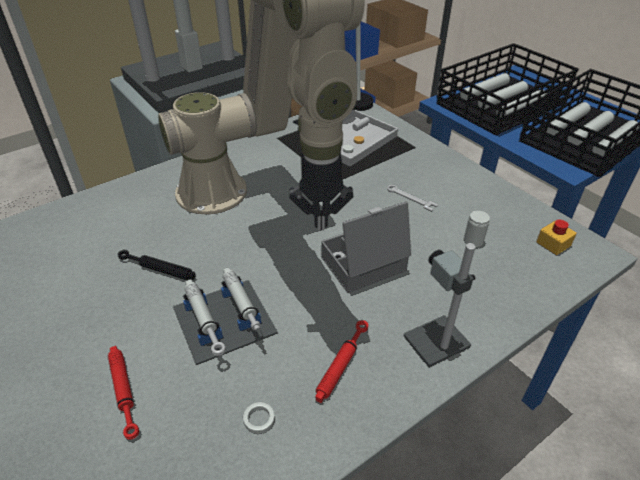

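>>> servo_tool(
  increments=[
    {"offset": [0,1.5,-1],"yaw": -4},
    {"offset": [0,5,-3.2],"yaw": -9},
    {"offset": [0,9,-6],"yaw": -14},
    {"offset": [0.3,13,-8.4],"yaw": -20},
    {"offset": [1,15.5,-10],"yaw": -24},
    {"offset": [3,16.2,-10.5],"yaw": -24.8},
    {"offset": [5.5,16.2,-10.5],"yaw": -24.8},
    {"offset": [7.5,16.2,-10.5],"yaw": -24.8},
  ],
)

```text
clock: 2.65
tcp_pos: [0.6259, 0.1588, 0.2231]
orientation: [0.704, 0.062, 0.705, -0.063]
wrist_force: [0.1, 0.0, 1.0]
finger_gap: 0.0002
```

Run:
```python
from h import *
s,t,R=pose(); print(t,R.as_matrix().round(3),s['joint_pos'].round(3),s['wrist_force'])
H=np.array([.6014,.1670,.06]);X=np.array([.98657,-.16333,0]);
for th in np.linspace(1.268,0,9):
    r=.122; w=.011
    p=H+X*(-r*np.cos(th)+.01*np.sin(th)+w)+np.array([0,0,r*np.sin(th)+.01*np.cos(th)])
    print(round(th,3),p.round(4),to(p,80.6))
snap('wrist','wrist2'); snap('scene','scene2')
```

```text
[0.62594324 0.158812   0.22306567] [[-0.001  0.176  0.984]
 [-0.001  0.984 -0.176]
 [-1.    -0.001 -0.001]] [ 1.250e-01  4.580e-01  2.400e-01  1.353e+00 -1.000e-03  3.010e-01] [0.05660674 0.02949893 1.01206122]
1.268 [0.5858 0.1696 0.1794] (array([ 4.37,  0.36, -4.14]), np.float64(-0.71))
1.11 [0.5675 0.1726 0.1737] (array([ 4.94,  0.34, -5.99]), np.float64(-0.71))
0.951 [0.5504 0.1754 0.1651] (array([ 5.8 ,  0.32, -7.73]), np.float64(-0.71))
0.792 [0.5348 0.178  0.1539] (array([ 6.92,  0.3 , -9.31]), np.float64(-0.71))
0.634 [0.5211 0.1803 0.1403] (array([  8.28,   0.28, -10.69]), np.float64(-0.71))
0.476 [0.5098 0.1822 0.1247] (array([  9.84,   0.27, -11.84]), np.float64(-0.71))
0.317 [0.501  0.1836 0.1075] (array([ 11.56,   0.26, -12.73]), np.float64(-0.71))
0.159 [0.495  0.1846 0.0891] (array([ 13.4 ,   0.25, -13.34]), np.float64(-0.71))
0.0 [0.4919 0.1851 0.07  ] (array([ 15.32,   0.25, -13.65]), np.float64(-0.71))
```

View pics/wrist2.png

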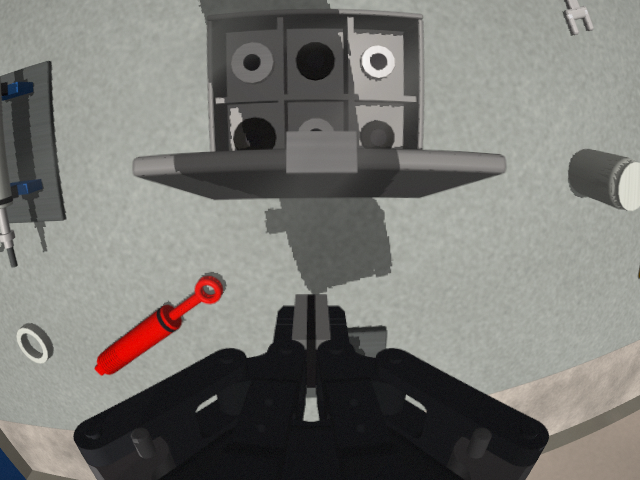

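View pics/scene2.png

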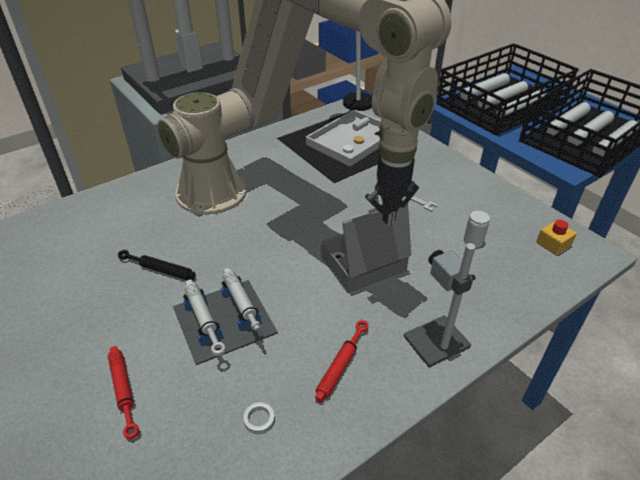

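>>> servo_tool(
  increments=[
    {"offset": [1.5,0.1,-0.5],"yaw": -0.7},
    {"offset": [3,0.3,-1.2],"yaw": -0.7},
    {"offset": [4.2,0.3,-2.2],"yaw": -0.7},
    {"offset": [4.4,0.3,-3],"yaw": -0.7},
    {"offset": [4.4,0.3,-3.6],"yaw": -0.7},
    {"offset": [4.4,0.3,-4.1],"yaw": -0.7},
    {"offset": [4.5,0.3,-4.6],"yaw": -0.7},
    {"offset": [4.7,0.3,-5.2],"yaw": -0.7},
  ],
)

```text
clock: 3.55
tcp_pos: [0.5769, 0.1711, 0.1786]
orientation: [0.706, 0.057, 0.704, -0.057]
wrist_force: [0.9, 0.4, 2.4]
finger_gap: -0.0001
```

```bash
cat > arc.py <<'E'
from h import *
s,t,R=pose(); print(t,s['wrist_force'].round(2))
H=np.array([.6014,.1670,.06]);X=np.array([.98657,-.16333,0]);
for th in np.arange(1.3,-.01,-.1):
    r=.122; w=.011
    p=H+X*(-r*np.cos(th)+.01*np.sin(th)+w)+np.array([0,0,r*np.sin(th)+.01*np.cos(th)])
    print(round(th,3),*to(p,80.6))
E
python3 arc.py; python3 -c "
from h import *
snap('scene','scene3')"
```

```text
[0.57689111 0.17111184 0.17855218] [0.86 0.43 2.45]
1.3 [-0.16 -0.01  1.29] 0.11
1.2 [ 0.12 -0.01  0.1 ] 0.11
1.1 [ 0.53 -0.   -1.06] 0.11
1.0 [ 1.04 -0.   -2.17] 0.11
0.9 [ 1.67  0.   -3.22] 0.11
0.8 [ 2.39  0.   -4.21] 0.11
0.7 [ 3.21  0.   -5.11] 0.11
0.6 [ 4.12  0.   -5.93] 0.11
0.5 [ 5.11  0.   -6.66] 0.11
0.4 [ 6.16  0.01 -7.28] 0.11
0.3 [ 7.27  0.01 -7.8 ] 0.11
0.2 [ 8.42  0.01 -8.2 ] 0.11
0.1 [ 9.61  0.01 -8.49] 0.11
-0.0 [ 1.083e+01  1.000e-02 -8.650e+00] 0.11
```

View pics/scene3.png

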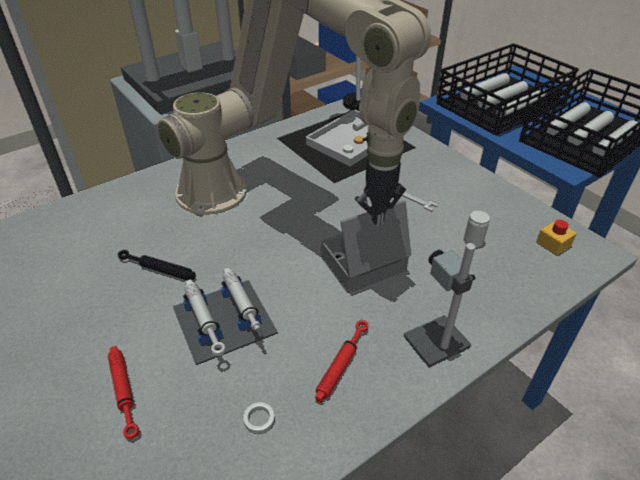

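Contact, about 2 N. Continue along the arc.

>>> servo_tool(
  increments=[
    {"offset": [0.3,0,-0.5],"yaw": 0},
    {"offset": [0.5,0,-1.1],"yaw": 0},
    {"offset": [0.8,0,-1.65],"yaw": 0},
    {"offset": [1.05,0,-2.2],"yaw": 0},
    {"offset": [1.35,0,-2.7],"yaw": 0},
    {"offset": [1.67,0,-3.2],"yaw": 0},
    {"offset": [2,0,-3.7],"yaw": 0},
    {"offset": [2.4,0,-4.2],"yaw": 0},
  ],
)

```text
clock: 4.4
tcp_pos: [0.5341, 0.178, 0.153]
orientation: [0.705, 0.057, 0.705, -0.057]
wrist_force: [0.8, 0.3, 0.1]
finger_gap: 0.0001
```

```bash
python3 arc.py|tail -9; python3 -c "
from h import *
print(env.get_state()['wrist_force'])"
```

```text
0.8 [-0.15  0.02  0.14] 0.14
0.7 [ 0.67  0.02 -0.76] 0.14
0.6 [ 1.58  0.02 -1.58] 0.14
0.5 [ 2.57  0.02 -2.3 ] 0.14
0.4 [ 3.62  0.02 -2.92] 0.14
0.3 [ 4.73  0.03 -3.44] 0.14
0.2 [ 5.89  0.03 -3.84] 0.14
0.1 [ 7.08  0.03 -4.12] 0.14
-0.0 [ 8.29  0.03 -4.28] 0.14
[0.82695987 0.30312918 0.08565886]
```

>>> servo_tool(
  increments=[
    {"offset": [0.4,0,-0.45],"yaw": 0},
    {"offset": [0.85,0,-0.9],"yaw": 0},
    {"offset": [1.3,0,-1.3],"yaw": 0},
    {"offset": [1.75,0,-1.7],"yaw": 0},
    {"offset": [2.25,0,-2.05],"yaw": 0},
    {"offset": [2.75,0,-2.4],"yaw": 0},
    {"offset": [3.25,0,-2.7],"yaw": 0},
    {"offset": [3.75,0,-3],"yaw": 0},
  ],
)

```text
clock: 5.2
tcp_pos: [0.5046, 0.1827, 0.1153]
orientation: [0.705, 0.057, 0.705, -0.057]
wrist_force: [0.1, 0.8, 1.4]
finger_gap: 0.0003
```

```bash
python3 arc.py|tail -6; python3 -c "
from h import *
print(env.get_state()['wrist_force']); snap('scene','scene4')"
```

```text
0.5 [-1.2   0.03  0.68] 0.14
0.4 [-0.14  0.03  0.06] 0.14
0.3 [ 0.97  0.03 -0.45] 0.14
0.2 [ 2.12  0.03 -0.85] 0.14
0.1 [ 3.32  0.03 -1.13] 0.14
-0.0 [ 4.53  0.03 -1.29] 0.14
[0.09489048 0.84607175 1.40947954]
```

View pics/scene4.png

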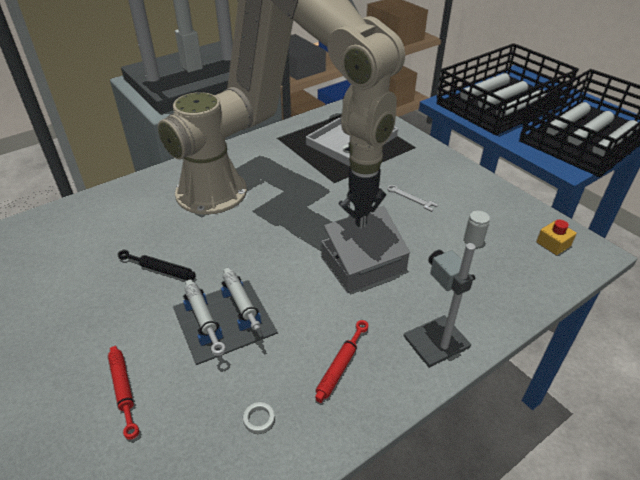

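>>> servo_tool(
  increments=[
    {"offset": [0.6,0,-0.25],"yaw": 0},
    {"offset": [1.2,0,-0.5],"yaw": 0},
    {"offset": [1.8,0,-0.75],"yaw": 0},
    {"offset": [2.4,0,-0.95],"yaw": 0},
    {"offset": [2.9,0,-1.05],"yaw": 0},
    {"offset": [3.4,0,-1.15],"yaw": 0},
    {"offset": [3.8,0,-1.2],"yaw": 0},
    {"offset": [4.2,0,-1.25],"yaw": 0},
  ],
)

```text
clock: 6.05
tcp_pos: [0.4922, 0.1848, 0.0733]
orientation: [0.705, 0.057, 0.705, -0.057]
wrist_force: [-0.7, 0.6, 0.7]
finger_gap: 0.0001
```

```bash
python3 arc.py|tail -2; python3 -c "
from h import *
print(env.get_state()['wrist_force'])"
```

```text
0.1 [-0.88  0.03  0.13] 0.15
-0.0 [ 0.33  0.03 -0.03] 0.15
[-0.74256107  0.6126404   0.7420447 ]
```

>>> servo_tool(
  increments=[
    {"offset": [0.1,0,0],"yaw": 0},
    {"offset": [0.2,0,0],"yaw": 0},
    {"offset": [0.25,0,0],"yaw": 0},
    {"offset": [0.3,0,0],"yaw": 0},
    {"offset": [0.35,0,0],"yaw": 0},
    {"offset": [0.4,0,0],"yaw": 0},
    {"offset": [0.45,0,0],"yaw": 0},
    {"offset": [0.45,0,0],"yaw": 0},
  ],
)

```text
clock: 6.85
tcp_pos: [0.4927, 0.1848, 0.0705]
orientation: [0.705, 0.057, 0.704, -0.057]
wrist_force: [-3.5, -0.5, 9.0]
finger_gap: -0.0001
```

>>> servo_tool(
  increments=[
    {"offset": [0.05,0,0],"yaw": 0},
    {"offset": [0.1,0,0],"yaw": 0},
    {"offset": [0.1,0,0],"yaw": 0},
    {"offset": [0.1,0,0],"yaw": 0},
    {"offset": [0.1,0,0],"yaw": 0},
    {"offset": [0.1,0,0],"yaw": 0},
    {"offset": [0.1,0,0],"yaw": 0},
    {"offset": [0.1,0,0],"yaw": 0},
  ],
)

```text
clock: 7.65
tcp_pos: [0.4927, 0.1848, 0.0704]
orientation: [0.705, 0.057, 0.704, -0.057]
wrist_force: [-5.3, -1.9, 15.6]
finger_gap: 0.0001
```

Run:
```python
from h import *
print(to((.47,-.10,.30),80.8), to((.40,-.252,.26),80.8), env.get_state()['joint_pos'].round(2))
```

```text
(array([-22.96, -28.47,   2.37]), np.float64(-0.05)) (array([-18.98, -44.6 ,  -2.1 ]), np.float64(-0.05)) [ 0.21  0.33 -0.35  0.89 -0.    0.37]
```

>>> servo_tool(
  increments=[
    {"offset": [-2,0,0],"yaw": 0},
    {"offset": [-5,0,0],"yaw": 0},
    {"offset": [-9,-2,0],"yaw": 0},
    {"offset": [-13,-5,0],"yaw": 0},
    {"offset": [-16.5,-9,0],"yaw": 0},
    {"offset": [-19,-13,0],"yaw": 0},
    {"offset": [-20,-18,0],"yaw": 0},
    {"offset": [-20,-22,0],"yaw": 0},
  ],
)

```text
clock: 8.45
tcp_pos: [0.4578, -0.0345, 0.2707]
orientation: [0.707, 0.057, 0.703, -0.057]
wrist_force: [0.5, -0.6, -0.1]
finger_gap: -0.0
```

>>> servo_tool(
  increments=[
    {"offset": [0,-4.5,-0.5],"yaw": 0},
    {"offset": [0,-9,-1],"yaw": 0},
    {"offset": [0,-13.5,-1.5],"yaw": 0},
    {"offset": [0,-17.5,-2],"yaw": 0},
    {"offset": [0,-20.5,-2],"yaw": 0},
    {"offset": [0,-22,-2],"yaw": 0},
    {"offset": [0,-22.5,-2],"yaw": 0},
    {"offset": [0,-22.5,-2],"yaw": 0},
  ],
  claw=1,
  force=60,
)

```text
clock: 9.25
tcp_pos: [0.4012, -0.2511, 0.2682]
orientation: [0.705, 0.057, 0.705, -0.057]
wrist_force: [0.4, -0.5, 0.2]
finger_gap: 0.0854
```

Run:
```python
from h import *
s,t,R=pose(); print(t,R.as_matrix().round(3),s['finger_gap'],s['joint_pos'].round(2))
m,p,d=snap('wrist','wrist5'); snap('scene','scene5'); snap('top','top5')
```

```text
[ 0.40120081 -0.25113639  0.26816734] [[-0.     0.161  0.987]
 [ 0.     0.987 -0.161]
 [-1.     0.    -0.   ]] 0.0854455661504533 [-0.73  0.11 -0.12  1.34  0.   -0.57]
```

View pics/wrist5.png

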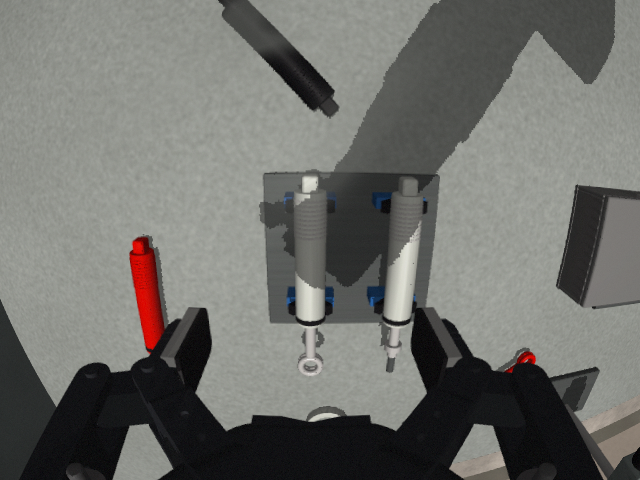

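View pics/scene5.png

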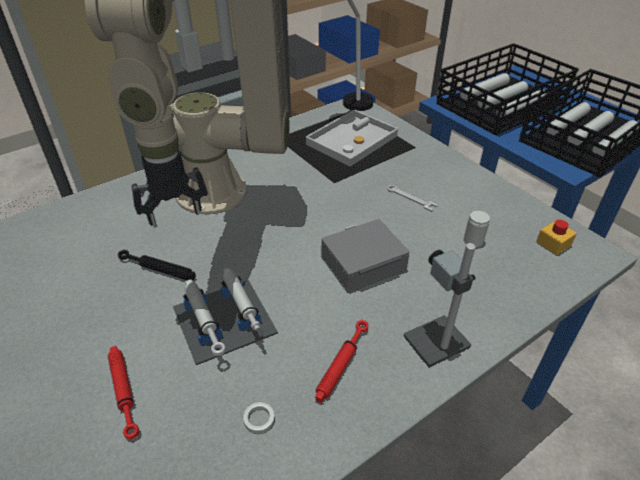

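View pics/top5.png

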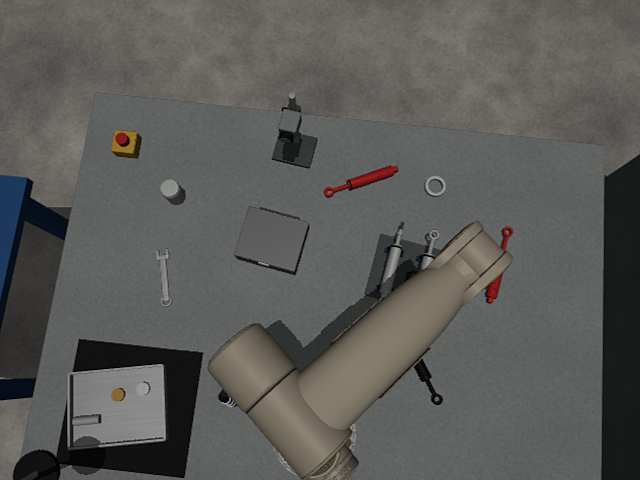

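The lid is closed flush with the rim. In the wrist view the ring damper runs from tail (310,177) to eyelet (310,366); the stud damper is at column 403. I'll cast fisheye rays next.

```bash
cat >> h.py <<'E'
def fish(v,u,w,z):
    f=v.f; x,y=u-v.cx,w-v.cy; r=np.hypot(x,y); th=r/f; k=np.sin(th)/max(r,1e-9)
    d=v.T[:3,:3]@np.array([x*k,-y*k,-np.cos(th)]); o=v.T[:3,3]; return o+d*(z-o[2])/d[2]
E
python3 - <<'E'
from h import *
v=V('wrist5'); a=cv2.imread('pics/wrist5.png')
print(v.T,v.f)
cv2.imwrite('pics/w5c.png',cv2.resize(a[165:385,240:440],None,fx=2.7,fy=2.7,interpolation=cv2.INTER_CUBIC))
L=dict(eye=(310.5,366,.06),tail=(310,178,.06),cylfront=(311,318,.06),cylback=(310,192,.06),axmid_l=(295.5,255,.06),axmid_r=(327,255,.06))
for k,(u,w,z) in L.items(): print(k,fish(v,u,w,z).round(4), v.d[int(w),int(u)])
c=[fish(v,*q,.008) for q in((264,174),(439,174),(272,323),(428,323))]; print(np.mean(c,0),[x.round(4) for x in c])
E
```

```text
[[ 1.61370216e-01 -9.33842049e-01 -3.19215727e-01  3.19163767e-01]
 [ 9.86893538e-01  1.52988274e-01  5.13393877e-02 -2.36906506e-01]
 [ 8.93384068e-04 -3.23316586e-01  9.46290435e-01  4.11367152e-01]
 [ 0.00000000e+00  0.00000000e+00  0.00000000e+00  1.00000000e+00]] 371.64829954431775
eye [ 0.5963 -0.2822  0.06  ] 0.49556407
tail [ 0.378  -0.2469  0.06  ] 0.34078935
cylfront [ 0.5295 -0.2707  0.06  ] 0.38326585
cylback [ 0.3916 -0.2492  0.06  ] 0.34506428
axmid_l [ 0.4534 -0.2742  0.06  ] 0.37063223
axmid_r [ 0.4586 -0.2426  0.06  ] 0.43320817
[ 0.48367456 -0.21284808  0.008     ] [array([ 0.3738, -0.2975,  0.008 ]), array([ 0.4031, -0.1024,  0.008 ]), array([ 0.5604, -0.326 ,  0.008 ]), array([ 0.5973, -0.1254,  0.008 ])]
```

View pics/w5c.png

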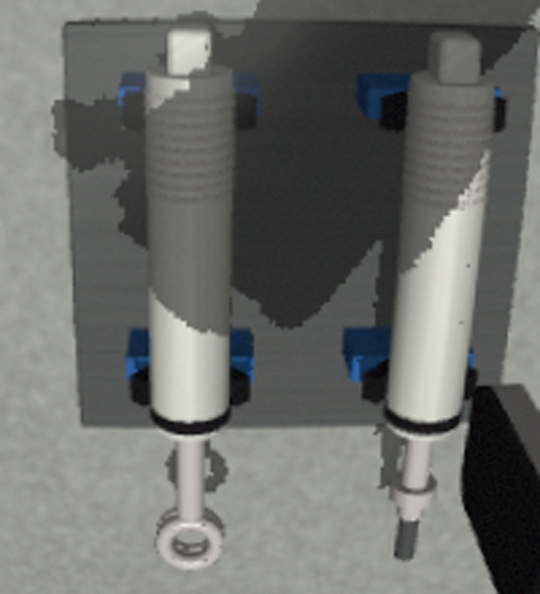

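Run:
```python
from h import *
print(to((.477,-.2632,.040),80.8))
```

```text
(array([22.84, -0.11,  7.67]), np.float64(0.04))
```

>>> servo_tool(
  increments=[
    {"offset": [0,-0.1,2],"yaw": 0},
    {"offset": [0,-0.1,5],"yaw": 0},
    {"offset": [1,-0.1,7],"yaw": 0},
    {"offset": [4,-0.1,7.7],"yaw": 0},
    {"offset": [8,-0.1,7.7],"yaw": 0},
    {"offset": [11.5,-0.1,7.7],"yaw": 0},
    {"offset": [13.5,-0.1,7.7],"yaw": 0},
    {"offset": [14,-0.1,7.7],"yaw": 0},
  ],
)

```text
clock: 10.2
tcp_pos: [0.4758, -0.262, 0.1256]
orientation: [0.703, 0.057, 0.706, -0.055]
wrist_force: [-0.3, 0.7, -0.4]
finger_gap: 0.0856
```

Run:
```python
from h import *
s,t,R=pose(); print(t, to((.477,-.2632,.040),80.8))
m,p,d=snap('wrist','wrist6')
```

```text
[ 0.47579231 -0.26199053  0.1256377 ] (array([ 8.56, -0.12,  0.18]), np.float64(0.06))
```

View pics/wrist6.png

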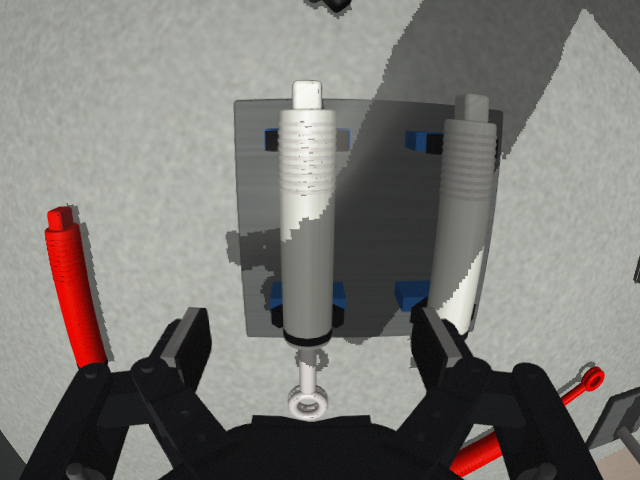

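>>> servo_tool(
  increments=[
    {"offset": [1.5,-0.1,0.15],"yaw": 0},
    {"offset": [3.5,-0.1,0.15],"yaw": 0},
    {"offset": [5.3,-0.1,0.15],"yaw": 0},
    {"offset": [6.8,-0.1,0.15],"yaw": 0},
    {"offset": [7.8,-0.1,0.15],"yaw": 0},
    {"offset": [8.3,-0.1,0.15],"yaw": 0},
    {"offset": [8.5,-0.1,0.15],"yaw": 0},
    {"offset": [8.5,-0.1,0.15],"yaw": 0},
  ],
)

```text
clock: 11.05
tcp_pos: [0.4788, -0.2661, 0.0439]
orientation: [0.705, 0.057, 0.705, -0.057]
wrist_force: [0.3, -0.5, -0.0]
finger_gap: 0.0853
```

>>> servo_tool(
  increments=[
    {"offset": [0,0,0],"yaw": 0},
    {"offset": [0,0,0],"yaw": 0},
    {"offset": [0,0,0],"yaw": 0},
    {"offset": [0,0,0],"yaw": 0},
    {"offset": [0,0,0],"yaw": 0},
    {"offset": [0,0,0],"yaw": 0},
    {"offset": [0,0,0],"yaw": 0},
    {"offset": [0,0,0],"yaw": 0},
  ],
  claw=0,
  force=80,
)

```text
clock: 11.85
tcp_pos: [0.479, -0.2647, 0.0441]
orientation: [0.705, 0.057, 0.704, -0.056]
wrist_force: [-0.3, 4.6, 6.0]
finger_gap: 0.0296
```

Run:
```python
from h import *
s,t,R=pose(); print(t,s['finger_gap'],s['wrist_force'],s['ft_torque'])
snap('wrist','wrist7')
```

```text
[ 0.47899223 -0.26471311  0.04405306] 0.02959546462333809 [-0.27360147  4.58447676  6.04600296] [ 0.97288846 -0.1838592  -0.05435311]
```

View pics/wrist7.png

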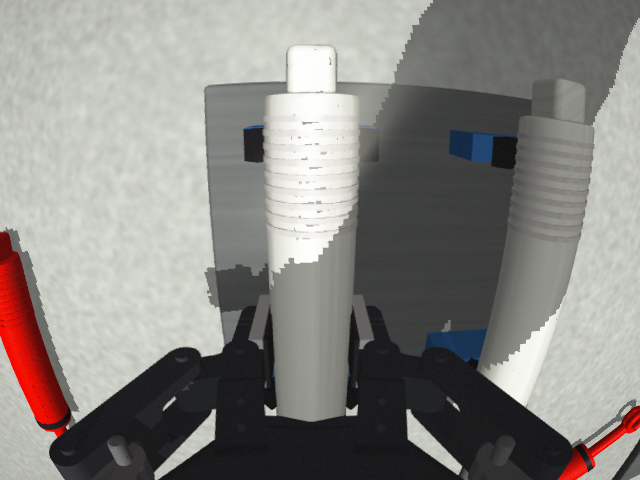

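Gap of 29.6 mm with +6 N upward means the pads sit above the cylinder's axis. I'll reopen, lower by 9 mm and regrip.

>>> servo_tool(
  increments=[
    {"offset": [0,0,0],"yaw": 0},
    {"offset": [0,0,0],"yaw": 0},
    {"offset": [0,0,0],"yaw": 0},
    {"offset": [0,0,0],"yaw": 0},
    {"offset": [0.3,0,0],"yaw": 0},
    {"offset": [0.6,0,0],"yaw": 0},
    {"offset": [0.9,0,0],"yaw": 0},
    {"offset": [0.9,0,0],"yaw": 0},
  ],
  claw=0.7,
)

```text
clock: 12.7
tcp_pos: [0.4779, -0.2655, 0.0336]
orientation: [0.704, 0.057, 0.705, -0.057]
wrist_force: [-0.2, 1.1, -0.8]
finger_gap: 0.0595
```

>>> servo_tool(
  increments=[
    {"offset": [0,0,0],"yaw": 0},
    {"offset": [0,0,0],"yaw": 0},
    {"offset": [0,0,0],"yaw": 0},
    {"offset": [0,0,0],"yaw": 0},
    {"offset": [0,0,0],"yaw": 0},
    {"offset": [0,0,0],"yaw": 0},
    {"offset": [0,0,0],"yaw": 0},
    {"offset": [0,0,0],"yaw": 0},
  ],
  claw=0,
  force=80,
)

```text
clock: 13.5
tcp_pos: [0.4786, -0.2646, 0.0347]
orientation: [0.705, 0.057, 0.705, -0.056]
wrist_force: [1.0, 5.0, 4.6]
finger_gap: 0.0302
```

Run:
```python
from h import *
s,t,R=pose(); print(t,s['finger_gap'],s['wrist_force'],s['ft_torque'])
snap('wrist','wrist8')
```

```text
[ 0.47863378 -0.26462746  0.03468362] 0.030237823839685134 [0.95137858 4.98328252 4.55169334] [ 0.9793926  -0.10941328 -0.03209614]
```

View pics/wrist8.png

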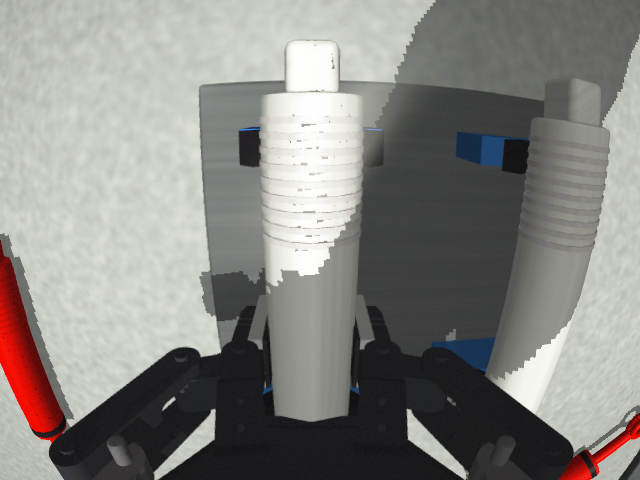

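>>> servo_tool(
  increments=[
    {"offset": [-0.3,0,0],"yaw": 0},
    {"offset": [-1,0,0],"yaw": 0},
    {"offset": [-2,0,0],"yaw": 0},
    {"offset": [-3.5,0,0],"yaw": 0},
    {"offset": [-5.5,0,0],"yaw": 0},
    {"offset": [-8,0,0],"yaw": 0},
    {"offset": [-10.5,0,0],"yaw": 0},
    {"offset": [-12,0,0],"yaw": 0},
  ],
)

```text
clock: 14.35
tcp_pos: [0.479, -0.2667, 0.1572]
orientation: [0.706, 0.056, 0.704, -0.058]
wrist_force: [1.4, 0.5, -4.5]
finger_gap: 0.0302
```

>>> servo_tool(
  increments=[
    {"offset": [-2,0,0],"yaw": 0},
    {"offset": [-4,0,0],"yaw": 0},
    {"offset": [-6,0,0],"yaw": 0},
    {"offset": [-7,0,0],"yaw": 0},
    {"offset": [-7,0,0],"yaw": 0},
    {"offset": [-7,0,0],"yaw": 0},
    {"offset": [-7,0,0],"yaw": 0},
    {"offset": [-7,0,0],"yaw": 0},
  ],
)

```text
clock: 15.15
tcp_pos: [0.4778, -0.2654, 0.2231]
orientation: [0.704, 0.057, 0.705, -0.057]
wrist_force: [0.6, -0.6, -3.6]
finger_gap: 0.03
```

Run:
```python
from h import *
s,t,R=pose(); print(t,s['finger_gap'],s['wrist_force'],s['ft_torque'],s['joint_pos'].round(2))
snap('wrist','wrist9'); snap('scene','scene9'); snap('top','top9')
```

```text
[ 0.47778708 -0.26543725  0.22313037] 0.030030359424386078 [ 0.59982321 -0.61567454 -3.57013411] [-0.0323817  -0.00212764 -0.0447573 ] [-0.65  0.26 -0.04  1.27 -0.   -0.49]
```

View pics/wrist9.png

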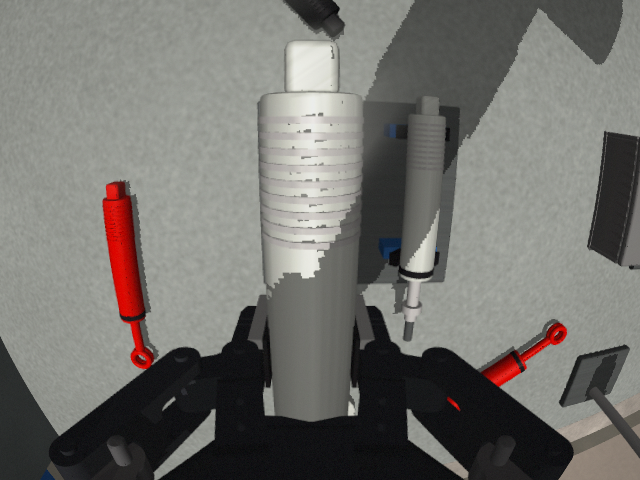

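View pics/scene9.png

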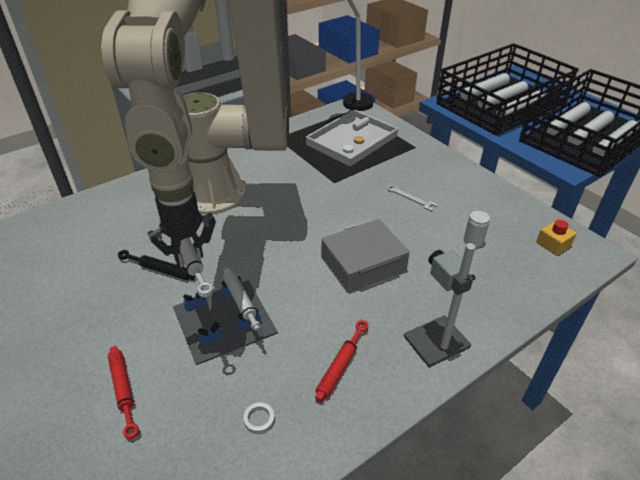

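Run:
```python
from h import *
s,t,R=pose(); y=R.as_matrix()[:,1]; print(np.degrees(np.arctan2(y[1],y[0])))
print(to((.50,.194,.25),82.5),to((.50,.194,.25))[0]/2)
```

```text
80.74407837234551
(array([-2.61, 45.72, -5.24]), np.float64(-1.76)) [-1.305 22.86  -2.62 ]
```

>>> servo_tool(
  increments=[
    {"offset": [-0.5,0.8,0],"yaw": -0.2},
    {"offset": [-1.2,2.8,-0.3],"yaw": -0.4},
    {"offset": [-2,6,-0.7],"yaw": -0.6},
    {"offset": [-2.6,9.5,-1.1],"yaw": -0.8},
    {"offset": [-2.6,13,-1.5],"yaw": -1},
    {"offset": [-2.6,16.5,-1.9],"yaw": -1.2},
    {"offset": [-2.6,20,-2.3],"yaw": -1.4},
    {"offset": [-2.6,23.5,-2.7],"yaw": -1.7},
  ],
)

```text
clock: 16.1
tcp_pos: [0.4893, -0.0277, 0.2508]
orientation: [0.706, 0.046, 0.705, -0.046]
wrist_force: [0.5, 0.2, -3.6]
finger_gap: 0.03
```

>>> servo_tool(
  increments=[
    {"offset": [0,3.5,-0.4],"yaw": 0},
    {"offset": [0,7,-0.8],"yaw": 0},
    {"offset": [0,10.5,-1.3],"yaw": 0},
    {"offset": [0,14,-1.7],"yaw": 0},
    {"offset": [0,17.5,-2.1],"yaw": 0},
    {"offset": [0,20,-2.3],"yaw": 0},
    {"offset": [0,21.7,-2.5],"yaw": 0},
    {"offset": [0,22.2,-2.5],"yaw": 0},
  ],
)

```text
clock: 16.9
tcp_pos: [0.4934, 0.196, 0.2505]
orientation: [0.706, 0.046, 0.706, -0.045]
wrist_force: [0.1, -0.9, -3.2]
finger_gap: 0.0299
```

Run:
```python
from h import *
s,t,R=pose(); y=R.as_matrix()[:,1]; print(t,np.degrees(np.arctan2(y[1],y[0])),s['finger_gap'],s['wrist_force'])
print(to((.540,.190,.198),82.3), to((.5722,.1855,.198),82.3))
snap('scene','scene10');snap('wrist','wrist10')
```

```text
[0.49336099 0.19602726 0.25054845] 82.61795856571055 0.02992256823984238 [ 0.06087011 -0.85998623 -3.21394111]
(array([ 5.26, -0.  ,  4.7 ]), np.float64(0.32)) (array([ 5.26, -0.03,  7.95]), np.float64(0.32))
```

View pics/scene10.png

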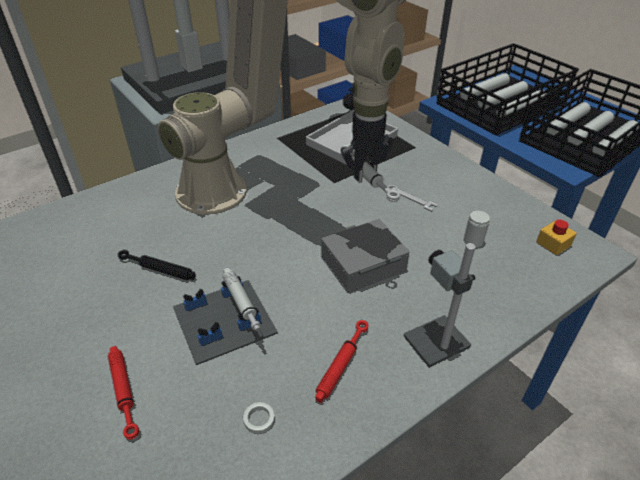

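View pics/wrist10.png

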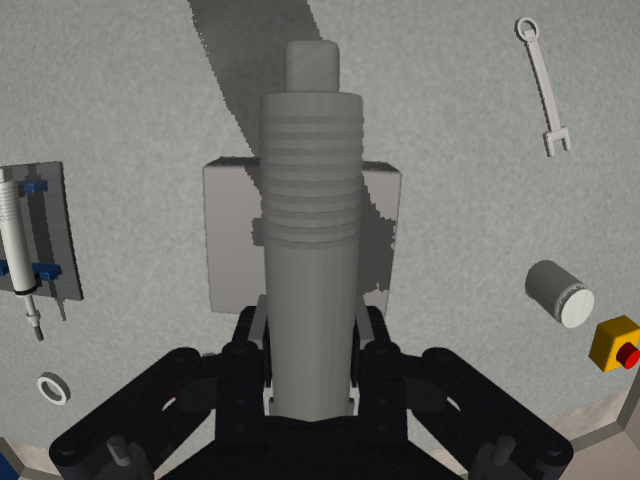

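Clear. Next I'll bring it to 20 mm short of the pose, then re-measure.

>>> servo_tool(
  increments=[
    {"offset": [1,0,0.5],"yaw": 0},
    {"offset": [2.2,0,1.5],"yaw": 0},
    {"offset": [3.5,0,2.8],"yaw": 0},
    {"offset": [4.5,0,4],"yaw": 0},
    {"offset": [5.1,0,5],"yaw": 0},
    {"offset": [5.2,0,5.6],"yaw": 0},
    {"offset": [5.2,0,5.9],"yaw": 0},
    {"offset": [5.2,0,6],"yaw": 0},
  ],
)

```text
clock: 17.8
tcp_pos: [0.5539, 0.1859, 0.1986]
orientation: [0.706, 0.047, 0.705, -0.047]
wrist_force: [0.6, -0.4, -4.6]
finger_gap: 0.0304
```

Run:
```python
from h import *
s,t,R=pose(); y=R.as_matrix()[:,1]; print(t,np.degrees(np.arctan2(y[1],y[0])),s['finger_gap'],s['wrist_force'])
snap('scene','scene11');snap('top','top11')
s=cv2.imread('pics/scene11.png');a=cv2.imread('pics/top11.png')
cv2.imwrite('pics/s11.png',cv2.resize(s[180:300,350:490],None,fx=5,fy=5,interpolation=cv2.INTER_CUBIC))
cv2.imwrite('pics/t11.png',cv2.resize(a[80:230,230:350],None,fx=4,fy=4,interpolation=cv2.INTER_CUBIC))
```

```text
[0.55394617 0.18586305 0.19857806] 82.43315478193637 0.03035633900528442 [ 0.59875736 -0.36352327 -4.60839868]
```

View pics/s11.png

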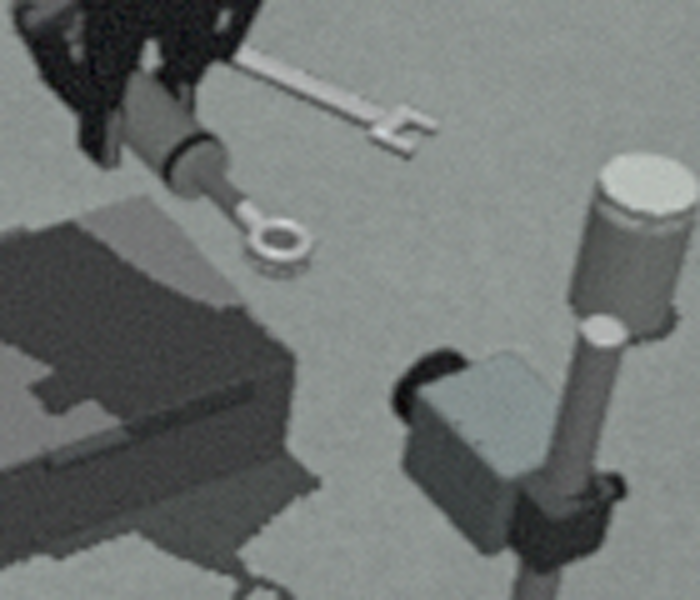

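View pics/t11.png

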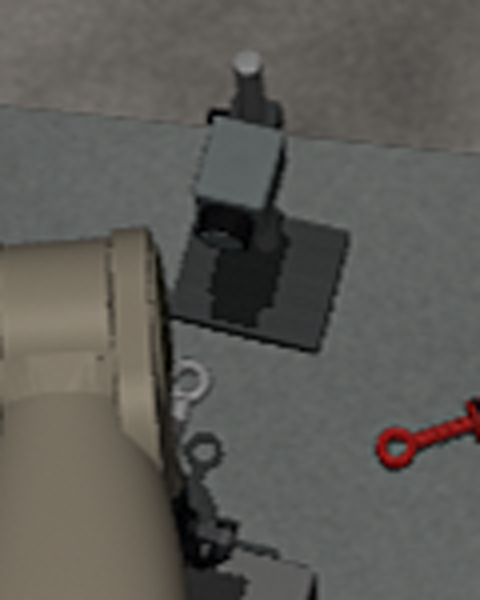

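Run:
```python
from h import *
t=V('top11'); s=V('scene11')
def tri(p,q):
    (o1,r1),(o2,r2)=p,q; A=np.stack([r1,-r2],1); x=np.linalg.lstsq(A,o2-o1,rcond=None)[0]; a=o1+r1*x[0]; b=o2+r2*x[1]; return ((a+b)/2).round(4),np.linalg.norm(a-b).round(4)
print('eye',tri(t.ray(230+190/4-.4,80+380/4-.4),s.ray(350+279/5-.4,180+238/5-.4)))
L=t.plane(255+187/6-.4,85+322/6-.4,.223); print('lens top ray',L)
def proj(v,P):
    c=np.linalg.inv(v.T)@np.append(P,1); return np.array([v.cx-v.f*c[0]/c[2], v.cy+v.f*c[1]/c[2]])
# predicted lens front rim drawn on crops for check
X=np.array([np.cos(np.radians(-7.5)),np.sin(np.radians(-7.5)),0]);Y=np.array([-X[1],X[0],0])
C=np.array([.769,.1595,.223])
for v,f,(u0,u1,v0,v1) in((t,'top11',(262,312,100,150)),(s,'scene11',(415,475,225,285))):
    im=cv2.imread(f'pics/{f}.png')[v0:v1,u0:u1]; im=cv2.resize(im,None,fx=10,fy=10,interpolation=cv2.INTER_CUBIC)
    pts=[(proj(v,C+.019*(Y*np.cos(a)+np.array([0,0,np.sin(a)])))-[u0,v0])*10+5 for a in np.linspace(0,6.28,40)]
    cv2.polylines(im,[np.int32(pts)],True,(0,255,255),1)
    b=[C+X*.019+Y*.025*a+np.array([0,0,.025*c]) for a,c in((1,1),(-1,1),(-1,-1),(1,-1))]
    cv2.polylines(im,[np.int32([(proj(v,q)-[u0,v0])*10+5 for q in b])],True,(0,0,255),1)
    cv2.imwrite(f'pics/chk_{f}.png',im)
```

```text
eye (array([0.6684, 0.1699, 0.2303]), np.float64(0.0014))
lens top ray [0.77476364 0.15993048 0.223     ]
```

View pics/chk_top11.png

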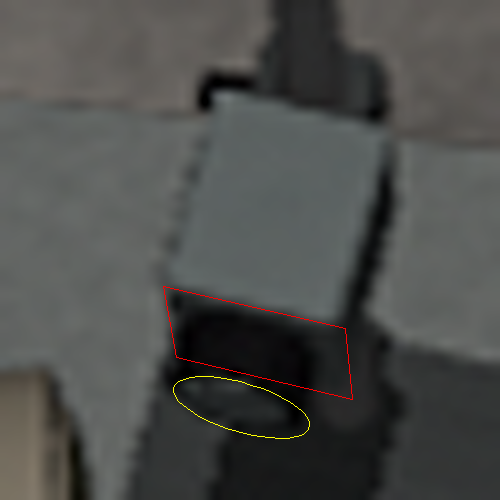

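View pics/chk_scene11.png

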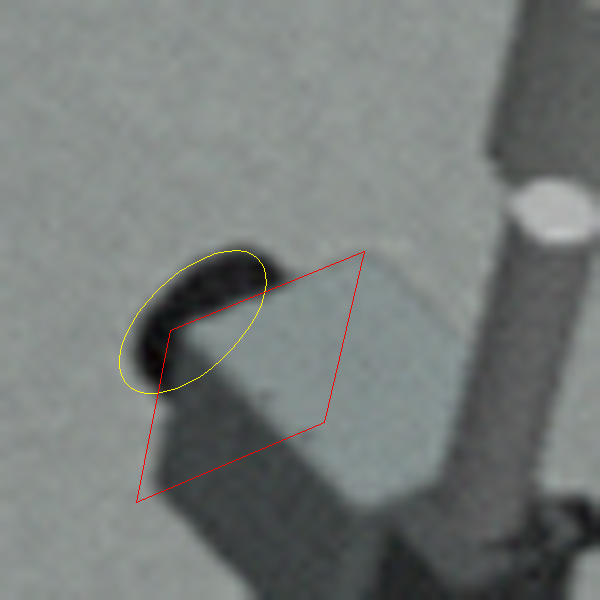

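Run:
```python
from h import *
t=V('top0'); s=V('scene0')
def proj(v,P):
    c=np.linalg.inv(v.T)@np.append(P,1); return np.array([v.cx-v.f*c[0]/c[2], v.cy+v.f*c[1]/c[2]])
X=np.array([np.cos(np.radians(-7.5)),np.sin(np.radians(-7.5)),0]);Y=np.array([-X[1],X[0],0])
out=[]
for C in(np.array([.769,.1595,.222]),np.array([.774,.1585,.222])):
  row=[]
  for v,f,(u0,u1,v0,v1) in((t,'top0',(265,310,110,150)),(s,'scene0',(420,465,235,275))):
    im=cv2.imread(f'pics/{f}.png')[v0:v1,u0:u1]; im=cv2.resize(im,None,fx=8.5,fy=8.5,interpolation=cv2.INTER_CUBIC)
    im=np.clip(im.astype(float)*2.2,0,255).astype(np.uint8)
    for k,col in((0,(0,255,255)),(.019,(0,160,0))):
        pts=[(proj(v,C+k*X+.019*(Y*np.cos(a)+np.array([0,0,np.sin(a)])))-[u0,v0]+.5)*8.5 for a in np.linspace(0,6.28,40)]
        cv2.polylines(im,[np.int32(pts)],True,col,1)
    row.append(im[:300])
  out.append(np.hstack(row))
cv2.imwrite('pics/lens.png',np.vstack(out)); print(np.vstack(out).shape)
```

```text
(600, 764, 3)
```

View pics/lens.png

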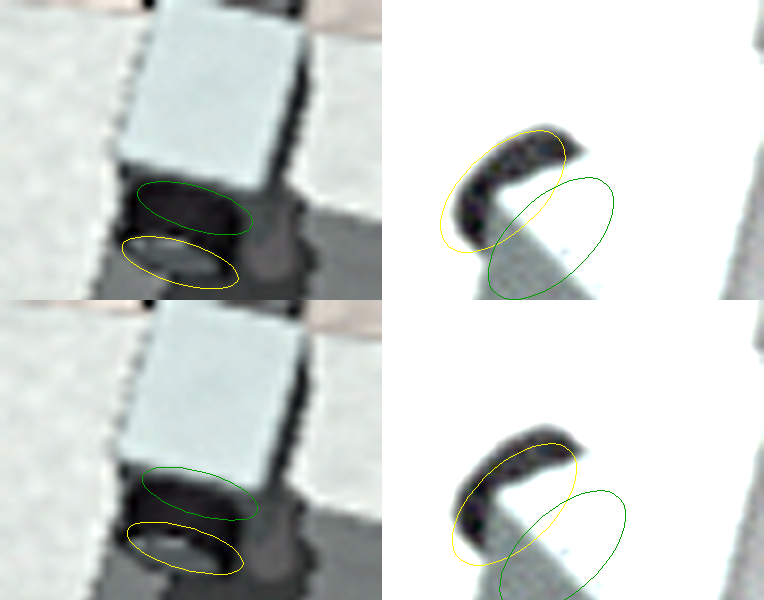

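Run:
```python
from h import *
t=V('top0'); s=V('scene0')
def proj(v,P):
    c=np.linalg.inv(v.T)@np.append(P,1); return np.array([v.cx-v.f*c[0]/c[2], v.cy+v.f*c[1]/c[2]])
X=np.array([np.cos(np.radians(-7.5)),np.sin(np.radians(-7.5)),0]);Y=np.array([-X[1],X[0],0])
out=[]
for C in(np.array([.770,.161,.225]),np.array([.773,.162,.225])):
  row=[]
  for v,f,(u0,u1,v0,v1) in((t,'top0',(265,310,110,150)),(s,'scene0',(420,465,235,275))):
    im=cv2.imread(f'pics/{f}.png')[v0:v1,u0:u1]; im=cv2.resize(im,None,fx=8.5,fy=8.5,interpolation=cv2.INTER_CUBIC)
    im=np.clip(im.astype(float)*2.2,0,255).astype(np.uint8)
    pts=[(proj(v,C+.019*(Y*np.cos(a)+np.array([0,0,np.sin(a)])))-[u0,v0]+.5)*8.5 for a in np.linspace(0,6.28,40)]
    cv2.polylines(im,[np.int32(pts)],True,(0,255,255),1)
    row.append(im[:300])
  out.append(np.hstack(row))
cv2.imwrite('pics/lens2.png',np.vstack(out))
```

```text
(no output)
```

View pics/lens2.png

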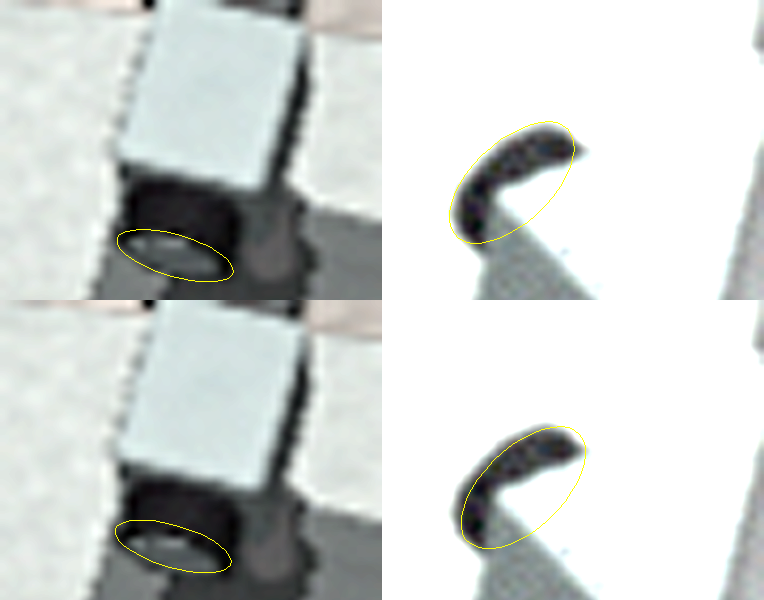

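>>> servo_tool(
  increments=[
    {"offset": [0,0.1,0.4],"yaw": 0},
    {"offset": [0,0.2,0.9],"yaw": 0},
    {"offset": [0,0.3,1.4],"yaw": 0},
    {"offset": [0,0.3,1.8],"yaw": 0},
    {"offset": [0,0.3,2.1],"yaw": 0},
    {"offset": [0,0.3,2.1],"yaw": 0},
    {"offset": [0,0.3,2.1],"yaw": 0},
    {"offset": [0,0.3,2.1],"yaw": 0},
  ],
)

```text
clock: 18.7
tcp_pos: [0.5744, 0.1861, 0.1982]
orientation: [0.705, 0.047, 0.706, -0.047]
wrist_force: [0.3, -0.8, -3.7]
finger_gap: 0.0304
```

Run:
```python
from h import *
s,t,R=pose(); y=R.as_matrix()[:,1]; print(t,np.degrees(np.arctan2(y[1],y[0])),s['finger_gap'],s['wrist_force'])
snap('scene','scene12');snap('top','top12');snap('wrist','wrist12')
s=cv2.imread('pics/scene12.png');a=cv2.imread('pics/top12.png')
cv2.imwrite('pics/s12.png',cv2.resize(s[190:290,350:470],None,fx=6,fy=6,interpolation=cv2.INTER_CUBIC))
cv2.imwrite('pics/t12.png',cv2.resize(a[90:190,245:345],None,fx=6,fy=6,interpolation=cv2.INTER_CUBIC))
```

```text
[0.57435985 0.18611215 0.19819495] 82.44587882178254 0.030353064943504742 [ 0.27188547 -0.77591589 -3.7221004 ]
```

View pics/s12.png

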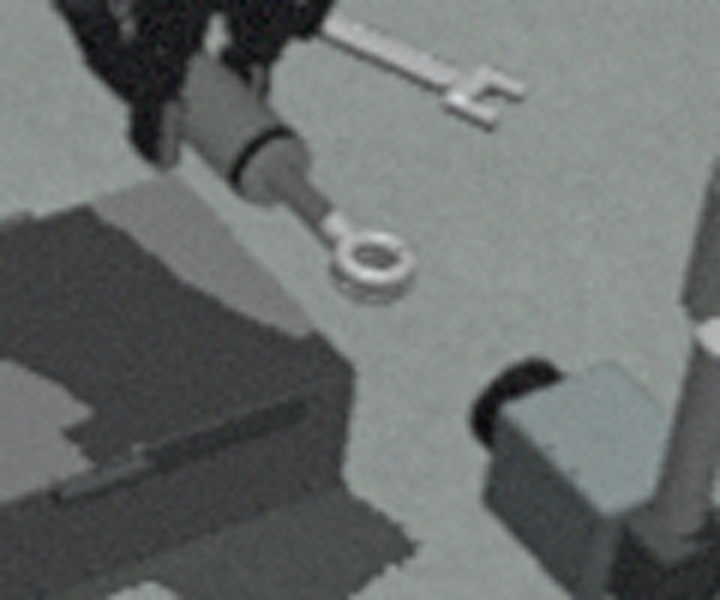

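View pics/t12.png

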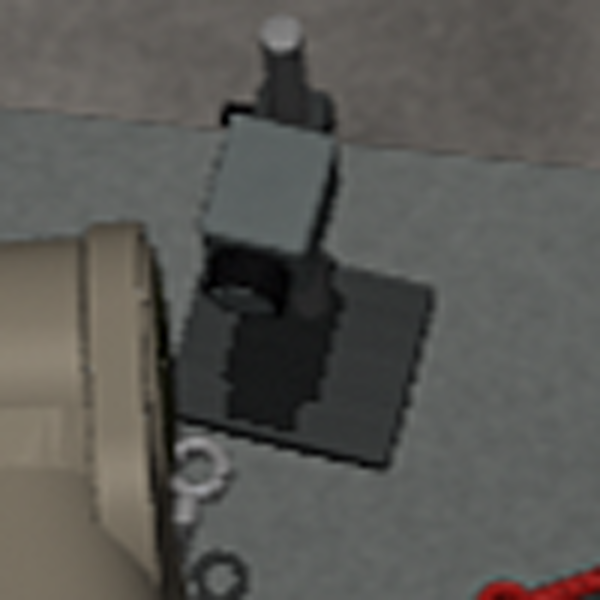

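View pics/wrist12.png

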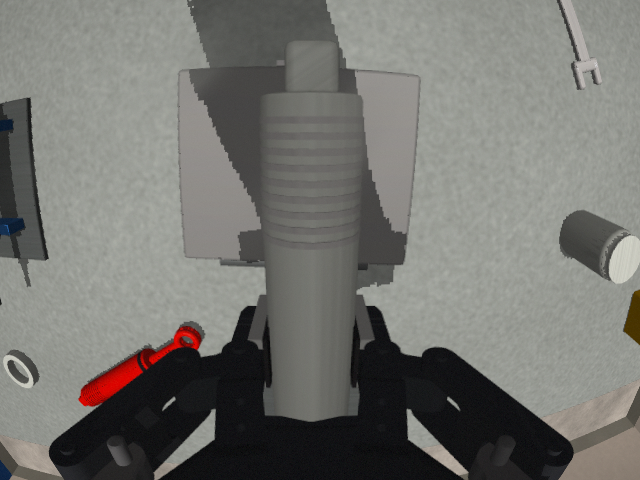

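Run:
```python
from h import *
t=V('top12'); s=V('scene12')
def tri(p,q):
    (o1,r1),(o2,r2)=p,q; A=np.stack([r1,-r2],1); x=np.linalg.lstsq(A,o2-o1,rcond=None)[0]; a=o1+r1*x[0]; b=o2+r2*x[1]; return (a+b)/2,np.linalg.norm(a-b).round(4)
e,g=tri(t.ray(245+200/6-.4,90+468/6-.4),s.ray(350+372/6-.4,190+256/6-.4)); e=e-[0,0,.007]; print('eye',e,g)
X=np.array([np.cos(np.radians(-7.5)),np.sin(np.radians(-7.5)),0]);Y=np.array([-X[1],X[0],0])
tc=env.get_state()['tcp_pos']; e2=np.array(tc)+[.1175,-.0155,.0253]; print('eye from tcp',e2)
for L in(np.array([.771,.160,.224]),t.plane(245+243/6-.4,90+293/6-.4,.224)):
    for q in(e,e2): d=L-q; print(L.round(4),'ahead',d@X,'lat',d@Y,'up',d[2])
# level check: depth of cylinder in wrist view, ridge line
v=V('wrist12')
vv=np.arange(100,400,20)
def wp(u,w):
    f=v.f;x,y=u-v.cx,w-v.cy;r=np.hypot(x,y);th=r/f;d=v.d[w,u]; k=np.tan(th)/max(r,1e-9)
    return v.T[:3,3]+v.T[:3,:3]@np.array([x*k,-y*k,-1.])*d
P=np.array([wp(312,w) for w in vv]); print(P.round(4))
```

```text
eye [0.68828265 0.17023924 0.22215682] 0.0012
eye from tcp [0.69195411 0.17065959 0.22360727]
[0.771 0.16  0.224] ahead 0.08334617873532495 lat 0.000645141748000469 up 0.0018431823692292848
[0.771 0.16  0.224] ahead 0.07976099243900091 lat -0.0002508381760000704 up 0.0003927301595691157
[0.7737 0.1616 0.224 ] ahead 0.08582069681440327 lat 0.0025343162311528313 up 0.001843182369229257
[0.7737 0.1616 0.224 ] ahead 0.08223551051807922 lat 0.001638336307152292 up 0.00039273015956908797
[[0.4878 0.1989 0.2393]
 [0.4933 0.1981 0.2407]
 [0.4986 0.1974 0.241 ]
 [0.5042 0.1967 0.2395]
 [0.5096 0.196  0.2403]
 [0.5151 0.1953 0.2411]
 [0.5207 0.1945 0.2414]
 [0.5272 0.1937 0.2398]
 [0.5335 0.1928 0.2394]
 [0.5398 0.192  0.2398]
 [0.5469 0.1911 0.2395]
 [0.5535 0.1902 0.2406]
 [0.5614 0.1892 0.2402]
 [0.5695 0.1881 0.2404]
 [0.5794 0.1868 0.2394]]
```

Level (ridge at z = 0.240 along its whole length) and heading −7.5°. One small final nudge, then settle.

>>> servo_tool(
  increments=[
    {"offset": [0,0.05,0.1],"yaw": 0},
    {"offset": [-0.1,0.1,0.2],"yaw": 0},
    {"offset": [-0.1,0.1,0.2],"yaw": 0},
    {"offset": [-0.1,0.1,0.2],"yaw": 0},
    {"offset": [-0.1,0.1,0.2],"yaw": 0},
    {"offset": [-0.1,0.1,0.2],"yaw": 0},
    {"offset": [-0.1,0.1,0.2],"yaw": 0},
    {"offset": [-0.1,0.1,0.2],"yaw": 0},
  ],
)

```text
clock: 19.65
tcp_pos: [0.5767, 0.1869, 0.1993]
orientation: [0.706, 0.047, 0.706, -0.047]
wrist_force: [-0.1, 0.6, -2.9]
finger_gap: 0.0301
```

Run:
```python
from h import *
s,t,R=pose(); print(t,s['qvel'].round(3),s['finger_gap'],s['wrist_force'])
snap('scene','scene13')
```

```text
[0.57668094 0.18685585 0.19926224] [ 0.001 -0.001  0.002  0.001  0.001 -0.001] 0.03010318559302515 [-0.1450745   0.59023143 -2.90722491]
```

View pics/scene13.png

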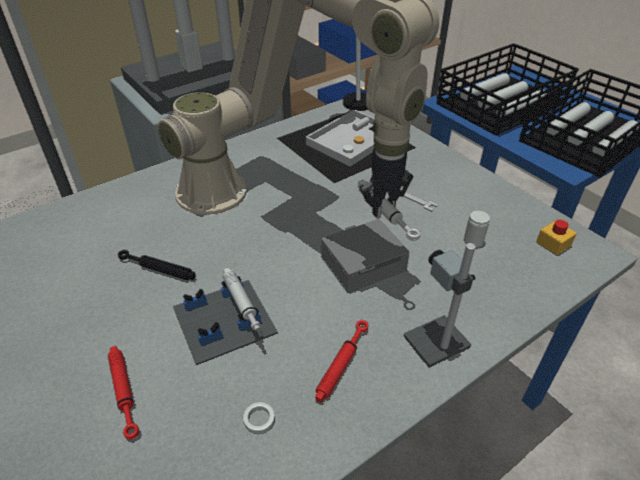

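The lid is closed, the eyelet (412,233) faces the lens (436,256), the arm is still, and everything else is in place.

```bash
python3 -c "
from workcell import env
print(env.hand_in())"
```

```text
the job is handed in; nothing more can be done
None
```

I closed the lid, lifted the ring-eyelet damper from the cradle's right lane and handed the job in at about 19.7 s with the damper held in front of the camera.

**Lid:** I pushed it down along its arc with the shut fingertips. The force stayed low until it closed, and I pressed with at most about 16 N at the end. The last pictures show it flush with the case.

**Grip:** The first grip looked too high (gap 29.6 mm instead of 32 mm), so I reopened, went down 9 mm and gripped again at 80 N. The gap was still about 30 mm. It has not changed since lifting and the damper has not slipped.

**Last checks before handing in:**
- The damper's top line was at a constant height within about 1 mm, so it is level. It was in line with the camera axis, both at about -7.5°.
- After a final 2 mm nudge forward, the eyelet is by estimate 78–84 mm in front of the lens and centred to within about 2 mm.
- The arm was still, and the stud damper and other things were where they started. The camera and its stand were not touched.

**Where measurements disagreed:** The two-camera and arm-based estimates of the eyelet differed by about 4 mm along the camera axis. The lens position estimates also spread over about 4–5 mm. I settled on values in between.

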